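# Change the cassettes of a bench water filter and flush it

### The arm

A 6-joint arm with a two-finger parallel gripper is mounted at the origin on the work surface. World frame = base frame: x ahead of the robot, y to its left, z up, the work surface at z = 0. Lengths are in mm, angles in rad, forces in N, time in s.
With the tool pointing down it reaches from about 250 to 775 mm from the base axis. Payload 4 kg.
Tool frame: the origin (TCP) lies on the centre line of the jaws, within the pads' length; the fingertips stand ctrl.tcp_to_tips ahead of it and the grasp point (between the pads) lies 8 mm behind it (ctrl.tcp_to_tips is the distance from the TCP to the fingertips, in mm); z points along the fingers, y is the line along which they close (so a half turn about z gives the same grasp; the last joint's range is limited). The gripper opens to 85 mm and grips with 20 to 120 N. Pads are 22 mm wide; open, the fingers measure 114 mm over their backs; the gripper's body (76 mm by 85 mm) begins 54 mm behind the grasp point. The pads swing forward as they close: fully open they stand 13 mm farther back than shut.
Start: joints at [1.082, 0.087, 1.371, -0, 1.684, -0.103], TCP at [206.975, 509.586, 242.341] pointing down, gripper open.
Joint ranges: [-3.1, 3.1], [-0.76, 2.03], [0.27, 2.55], [-1.08, 4.22], [0.17, 2.65], [-2.57, 2.57]. Speed limits (rad/s): [2.79, 2.79, 3.14, 3.14, 3.14, 3.14].

### API

Orientations are given as a unit quaternion [x, y, z, w].
In Python, from rig import ctrl, cams gives the robot as it stands. The module is installed in compiled form; this text tells all that it offers.
- The arm moves only by the shell command python3 -m jog 'ROWS' [FORCE]. ROWS is JSON, a list of rows, each an object of numbers: "dx", "dy", "dz": the shift along the tool's x, y, z in m; "spin": the turn about the tool's z in degrees; "grip": the finger opening in m, from 0 to 0.0854. A call has 1 to 20 rows; each row is the pose to reach, as a shift and turn from the pose commanded when the call began, along the tool's axes at that moment; what a row does not reach only later rows make up. A row lasts 1/12 s, in which the tool goes at most 41.7 mm and 7.16 degrees, less where a joint would pass 70% of its speed; a pose out of reach is approached as far as the arm can. A call with a gripper value outside its range is refused whole. The fingers move at their own pace and stop on an object; FORCE is the grip in N (left out, the last holds). Time passes only in rows, so rows that repeat a pose let the fingers close. It gives the time, the measured TCP pose, the force, the opening and the grip force at its end, in the units of the state.
- ctrl.read_state(): the state, without advancing time (a new reading comes with each control period).
- cams.grab_frame(name): name is "scene" or "top" or "wrist"; returns a dict with "pixels" (480x640x3 uint8, red, green, blue), "fx", "fy", "cx", "cy" (pixels), "D" ([k1, k2, p1, p2, k3] as OpenCV has them; the pictures are not rectified), "position" and "attitude" of the camera in the world; the wrist camera has in their place "tool_from_camera" (4x4, takes a point from camera to tool coordinates, whose origin is the TCP and whose axes are the flange's). Camera axes: x right, y up, looking along -z (the intrinsics and any distortion apply to the point x, -y, -z); pixel columns grow to the right and rows downward; lengths in mm; the calibration is good to about 2 mm. A picture is of the moment at which its call begins: read the wrist's pose just before it. There is no depth.
- ctrl.hand_in(): hands the job in; it is judged then, once.
The state is a dict: "time": time; "joint_positions": joint angles; "joint_vel": joint speeds; "joint_torque": joint torques, N m; "tcp_pos": TCP position; "ee_rot": TCP orientation; "wrist_force": force on the tool from outside, world axes, zero at the start; "torque": the same for the moment, N m; "grip_width": opening from 0.0 (shut) to 1.0 (fully open); "grip_force": force on a finger pad.
Only numpy, scipy, OpenCV 4.12 (cv2) and the standard library are available. Lean on these libraries where they do the work, as an engineer would, in place of code of your own. Each camera call takes 0.05 s, during which the arm holds its last target. There are 200 camera calls.

### The job

Change the filter cassettes: pull every brown spent cassette out of its clips and put it in the grey bin, and press every clean white-and-blue cassette into a free bay (any one, any order) until the clips snap over both its ends and it lies flat and central on the bay floor, dark dot up. Only when all that is done, slide the yellow lock tab fully aside, press the green flush button all the way down, and slide the tab fully back over the button. Leave the bottle and the jug where they stand.

Things in the scene. Friction and masses are not known exactly. Their poses are not given: they have to be found in the camera images.
- unit: bench water-filter unit, a fixed white box 230 x 230 mm; origin at the centre of its underside; flat deck 50 mm above the worktop. Its x points from the control strip (nearer the robot: flush button, yellow lock tab) to the bays, z up. Bays 1, 2, 3 lie side by side along its y, 66 mm apart; bay2 is at (45, 0, 50) mm in its frame.
- bay1 (a point): centre of the floor of bay 1, on the deck; axes as the unit's. A bay is a blue pad between two steel spring clips, 25 mm wide, at its -x and +x ends; no side walls. A seated cassette lies along the unit's x, its underside on the deck. The clips' noses stand 77 mm apart, 25 mm over the deck; the flared lips on top reach 37 mm up and guide a cassette up to 4 mm off lengthwise.
- bay2 (a point): centre of the floor of bay 2, like bay1. Pushed straight down with 6 to 15 N, a cassette's chamfered ends spread the two clips by 4 mm each, then the noses snap in over its upper chamfers; a straight pull up of 6 to 15 N takes it out again.
- bay3 (a point): centre of the floor of bay 3, like bay1.
- clean1: clean cassette: white with blue bands; 84 mm long (x), 30 wide (y), 30 high (z), 40 to 85 g; origin at the centre of its underside. Wedge ends: top and bottom are 70 mm long and slope out, 30 degrees from upright, to a 6 mm high end face at mid-height; same end for end; dark dot on top. The flat long sides, 30 mm apart, suit a grip. Starts on the worktop, on the robot's right (-y). May be absent.
- clean2: clean cassette: white with blue bands; 84 mm long (x), 30 wide (y), 30 high (z), 40 to 85 g; origin at the centre of its underside. Wedge ends: top and bottom are 70 mm long and slope out, 30 degrees from upright, to a 6 mm high end face at mid-height; same end for end; dark dot on top. The flat long sides, 30 mm apart, suit a grip. Starts on the worktop, on the robot's right (-y). May be absent.
- clean3: clean cassette: white with blue bands; 84 mm long (x), 30 wide (y), 30 high (z), 40 to 85 g; origin at the centre of its underside. Wedge ends: top and bottom are 70 mm long and slope out, 30 degrees from upright, to a 6 mm high end face at mid-height; same end for end; dark dot on top. The flat long sides, 30 mm apart, suit a grip. Starts on the worktop, on the robot's right (-y). May be absent.
- spent1: spent cassette: dark brown; same shape and size as the clean ones (84 x 30 x 30 mm, origin at the centre of its underside, x lengthwise). Sits clipped in bay 1 at the start. May be absent.
- spent2: spent cassette: dark brown; same shape and size as the clean ones (84 x 30 x 30 mm, origin at the centre of its underside, x lengthwise). Sits clipped in bay 2 at the start. May be absent.
- spent3: spent cassette: dark brown; same shape and size as the clean ones (84 x 30 x 30 mm, origin at the centre of its underside, x lengthwise). Sits clipped in bay 3 at the start. May be absent.
- bin: grey open waste bin, fixed, on the robot's left (+y): 260 mm (x) by 160 mm (y) outside, 50 mm high, walls and floor 4 to 5 mm; origin at the centre of its underside.
- tab (a joint): the yellow lock tab: 0 = covers the flush button, 0.045 m = slid fully aside towards the unit's +y. It stays where it is left (friction 1.5 N).
- tab_grip (a point): middle of the top edge of the upright rib on the yellow lock tab; axes as the unit's. The rib is 44 mm along x, 10 mm thick along y and stands 16 mm above the tab's plate (64 x 44 mm, 3 mm thick); pinch or push it from above. The plate's middle is 14 mm to the -y side of the rib.
- flush (a joint): the flush button: 0 = up, 0.006 m = fully down; springs back; takes 5 N.
- flush_top (a point): centre of the top of the green round flush button (26 mm across), 18 mm above the deck; the lock tab's plate slides 2 mm above it. Steel rails, as high as the button, run 26 mm either side of it (in the unit's x).
- amber: bystander: amber bottle, 72 mm across, 190 mm high, origin at the centre of its underside.
- jug: bystander: steel mug-shaped jug, 110 mm across, 130 mm high, origin at the centre of its underside.
Mind the look-alikes: they are no part of the job. Leave any orange or purple look-alike of the clean1 alone.

How it is judged:
By the outcome, as a careful person would: the job done as asked, in the order asked, and still so for the second after the job is handed in, with the robot touching nothing.
Of clean1, clean2, clean3 only 2 to 3 are there at a start; the rules pass over those that are not, and their reading is None.
Of spent1, spent2, spent3 only 2 to 3 are there at a start; the rules pass over those that are not, and their reading is None.
At some moment in a run one of clean1, clean2, clean3 may be knocked a few centimetres aside while the robot is not near it.
Once in a run the grip may slacken for a moment while it holds something.
It also fails if it takes over 210 s, if anything falls off the work surface, if the arm or the gripper's body presses on something with over 40 N, if the wrist force passes 120 N, or if a joint passes its speed limit or range.

## Working session

There is one attempt and no reset: what is moved stays moved. The work goes in short steps, Python scripts to look and compute and a shell command to move; the robot and the scene stay as the last step left them, time stands still between calls to the robot, and variables do not carry over. Pictures are saved under pics/ and viewed, at most 17 in all, crops included, and the job is handed in when it is done.

```bash
mkdir -p pics
cat > h.py <<'E'
import numpy as np, cv2
from scipy.spatial.transform import Rotation as R
from rig import ctrl, cams
def grab(n):
    s=ctrl.read_state(); f=cams.grab_frame(n)
    K=np.array([[f['fx'],0,f['cx']],[0,f['fy'],f['cy']],[0,0,1.]]); D=np.array(f['D'],float)
    if n=='wrist':
        T=np.array(f['tool_from_camera']); Rt=R.from_quat(s['ee_rot']).as_matrix()
        Rc=Rt@T[:3,:3]; p=Rt@T[:3,3]+np.array(s['tcp_pos'])
    else:
        p=np.array(f['position'],float); a=np.array(f['attitude'],float)
        Rc=R.from_quat(a).as_matrix() if a.size==4 else a.reshape(3,3)
    return dict(img=f['pixels'][:,:,::-1].copy(),K=K,D=D,R=Rc,p=p)
def ray(c,uv):
    q=cv2.undistortPoints(np.array(uv,float).reshape(-1,1,2),c['K'],c['D']).reshape(-1,2)
    return np.c_[q[:,0],-q[:,1],-np.ones(len(q))]@c['R'].T
def onz(c,uv,z):
    d=ray(c,uv); return c['p']+d*((z-c['p'][2])/d[:,2])[:,None]
def proj(c,P):
    q=(np.atleast_2d(P)-c['p'])@c['R']; q=q*[1,-1,-1]
    return cv2.projectPoints(q,np.zeros(3),np.zeros(3),c['K'],c['D'])[0].reshape(-1,2)
def st():
    s=ctrl.read_state(); r=R.from_quat(s['ee_rot']).as_matrix()
    print('t',round(s['time'],2),'tcp',np.round(s['tcp_pos'],1),'xaxis',np.round(r[:,0],3),'yaxis',np.round(r[:,1],3),'z',np.round(r[:,2],3),'F',np.round(s['wrist_force'],1),'w',round(s['grip_width'],3),'gf',round(s['grip_force'],1),'q',np.round(s['joint_positions'],2))
    return s
E
python3 - <<'E'
from h import *
st(); print(ctrl.tcp_to_tips)
for n in('scene','top','wrist'):
    c=grab(n); cv2.imwrite(f'pics/{n}0.png',c['img']); print(n,c['p'],c['R'].round(2).tolist(),c['K'][0,0],c['D'])
E
```

```text
t 0.0 tcp [206.7 509.2 241.1] xaxis [-0.926  0.376  0.   ] yaxis [ 0.376  0.926 -0.002] z [-0.001 -0.002 -1.   ] F [-0.5 -0.2  0.1] w 1.0 gf 0.0 q [ 1.08  0.09  1.37 -0.    1.68 -0.1 ]
11.0
scene [1263.19967711 -386.08152825 1181.60707743] [[0.42, -0.73, 0.54], [0.91, 0.34, -0.25], [-0.0, 0.59, 0.81]] 537.2010972547329 [0.01084767 0.         0.         0.         0.        ]
top [ 446.22844301  -47.02432482 1039.74554719] [[-0.0, 1.0, -0.09], [-1.0, -0.0, 0.01], [0.01, 0.09, 1.0]] 471.873437020985 [-0.02207507  0.          0.          0.          0.        ]
wrist [136.59126994 537.21836166 372.46892285] [[0.38, -0.89, -0.27], [0.93, 0.36, 0.11], [-0.0, -0.29, 0.96]] 347.1111927871038 [-0.05793278  0.          0.          0.          0.        ]
```

View pics/top0.png

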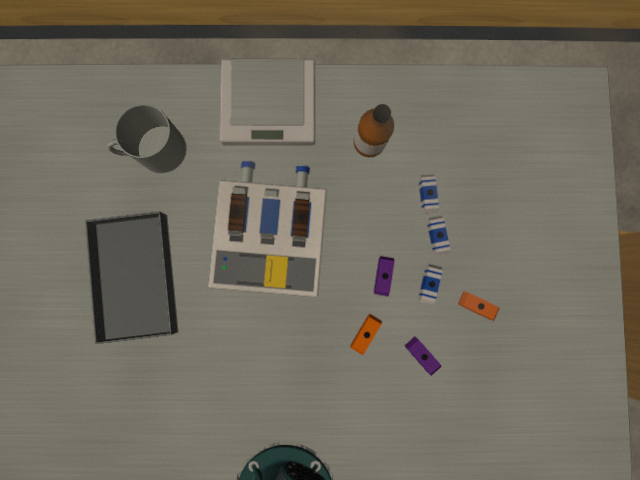

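View pics/scene0.png

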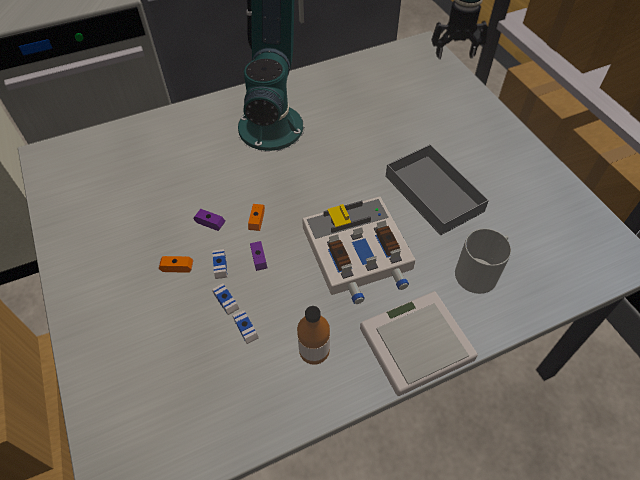

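The top view shows clean cassettes at (429,192), (439,234) and (430,284). The spent ones are at (238,213) and (301,217), the middle bay (270,215) is free, the bin is at (133,277) and the tab at (276,271). Next I measure them.

```bash
cat >> h.py <<'E'
def blobs(mask,amin,amax=1e9):
    o=[]
    for k in cv2.findContours(mask.astype(np.uint8),cv2.RETR_EXTERNAL,cv2.CHAIN_APPROX_NONE)[0]:
        if amin<cv2.contourArea(k)<amax: o.append(k[:,0,:].astype(np.float32))
    return o
def rects(c,mask,z,amin,amax=1e9):
    """min-area rectangles of blobs, in world mm at height z: cx,cy,long,short,angle of long axis deg"""
    o=[]
    for k in blobs(mask,amin,amax):
        w=onz(c,k,z)[:,:2].astype(np.float32); (x,y),(a,b),t=cv2.minAreaRect(w)
        if a<b:a,b,t=b,a,t+90
        o.append((x,y,a,b,(t+90)%180-90,k.mean(0)))
    return o
def hsv(c): return [x.astype(int) for x in cv2.split(cv2.cvtColor(c['img'],cv2.COLOR_BGR2HSV))]
E
python3 - <<'E'
from h import *
np.set_printoptions(suppress=True,precision=1)
c=grab('top'); h,s,v=hsv(c)
def show(n,m,z,a,b=1e9):
    for r in rects(c,m,z,a,b): print(n,np.round(r[:5],1),r[5].round())
blue=(h>100)&(h<125)&(s>100)&(v>60)
blue=cv2.morphologyEx(blue.astype(np.uint8),cv2.MORPH_CLOSE,np.ones((9,9)))
show('blue',blue,30,60)
show('yel',(h>20)&(h<35)&(s>120)&(v>90),73,60)
show('brown',(h<18)&(s>80)&(v<110)&(v>20),80,80,3000)
white=(s<40)&(v>170)
show('white',cv2.morphologyEx(white.astype(np.uint8),cv2.MORPH_CLOSE,np.ones((7,7))),50,1500)
show('white',cv2.morphologyEx(white.astype(np.uint8),cv2.MORPH_CLOSE,np.ones((7,7))),30,100,1500)
dark=(v<75)&(s<60)
show('bin',dark,50,1000)
uc=onz(c,[[220,181],[325,189],[318,296],[209,288]],50)[:,:2];print(uc,uc.mean(0))
b=onz(c,[[87,219],[164,212],[178,332],[97,342]],50)[:,:2];print(b,b.mean(0))
cv2.imwrite('pics/topunit.png',cv2.resize(c['img'][150:310,190:350],None,fx=3.7,fy=3.7,interpolation=cv2.INTER_CUBIC))
E
```

```text
blue [ 446.3 -309.9   54.6   35.7  -14.1] [430. 284.]
blue [ 550.3 -329.7   55.1   36.5   11.1] [438. 235.]
blue [592.2  33.9  73.   35.2  -4.9] [270. 216.]
blue [ 643.4 -310.9   56.6   36.     6.4] [428. 193.]
yel [472.   17.9  64.7  45.   -4.8] [275. 271.]
brown [ 382.3 -705.3  342.7   42.6   -3.6] [631. 311.]
brown [582.2 -33.5  75.7  27.9  -4.8] [301. 217.]
brown [591.9  97.5  77.9  30.2  -5. ] [237. 212.]
brown [ 770.1 -188.4   75.    73.2  -26. ] [375. 127.]
bin [462.9 321.3 256.1 171.    6.9] [131. 277.]
bin [781.9 322.  105.7  84.6 -38.1] [137. 128.]
bin [1000.4  -79.6 1428.9   31.    89.9] [320.  32.]
[[664.6 138.4]
 [647.  -85.3]
 [420.8 -69.5]
 [437.8 157.7]] [542.5  35.3]
[[583.4 419.2]
 [598.  256. ]
 [347.3 220.4]
 [326.8 387.9]] [463.9 320.9]
```

View pics/topunit.png

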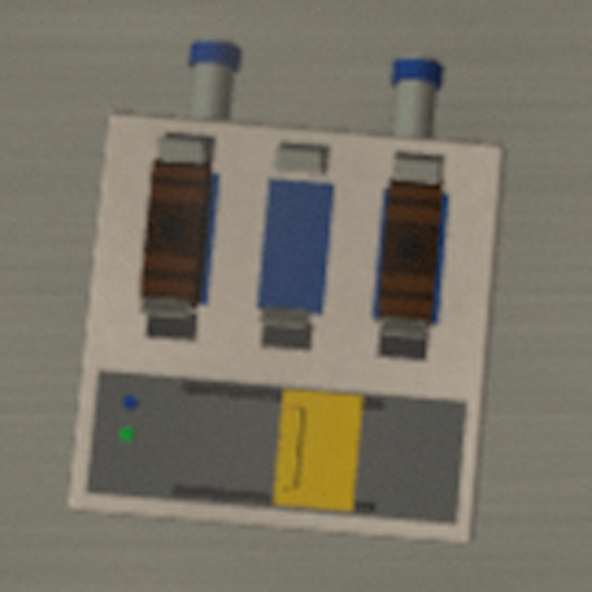

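Unit yaw is about -4.9°, bay 2 is near (588, 32), the bin centre near (464, 321). The sizes agree with what is given.

```bash
cat >> h.py <<'E'
def go(x,y,z,ang):
    """print shift (m, tool axes) and spin to bring TCP to world x,y,z with tool y along angle ang (deg)"""
    s=ctrl.read_state(); r=R.from_quat(s['ee_rot']).as_matrix()
    d=r.T@(np.array([x,y,z])-s['tcp_pos'])/1000
    a=np.degrees(np.arctan2(r[1,1],r[0,1])); print('d',d.round(4),'spin',round(-((ang-a+90)%180-90),1))
E
python3 -c "
from h import *
go(588,32,200,85.1)"
```

```text
d [-0.5328 -0.2988  0.0419] spin -17.2
```

```bash
python3 -m jog '[{"dx":-0.533,"dy":-0.299,"dz":0.042,"spin":-17.2,"grip":0.055},{"dx":-0.533,"dy":-0.299,"dz":0.042,"spin":-17.2},{"dx":-0.533,"dy":-0.299,"dz":0.042,"spin":-17.2},{"dx":-0.533,"dy":-0.299,"dz":0.042,"spin":-17.2},{"dx":-0.533,"dy":-0.299,"dz":0.042,"spin":-17.2},{"dx":-0.533,"dy":-0.299,"dz":0.042,"spin":-17.2},{"dx":-0.533,"dy":-0.299,"dz":0.042,"spin":-17.2},{"dx":-0.533,"dy":-0.299,"dz":0.042,"spin":-17.2},{"dx":-0.533,"dy":-0.299,"dz":0.042,"spin":-17.2},{"dx":-0.533,"dy":-0.299,"dz":0.042,"spin":-17.2},{"dx":-0.533,"dy":-0.299,"dz":0.042,"spin":-17.2},{"dx":-0.533,"dy":-0.299,"dz":0.042,"spin":-17.2},{"dx":-0.533,"dy":-0.299,"dz":0.042,"spin":-17.2},{"dx":-0.533,"dy":-0.299,"dz":0.042,"spin":-17.2},{"dx":-0.533,"dy":-0.299,"dz":0.042,"spin":-17.2},{"dx":-0.533,"dy":-0.299,"dz":0.042,"spin":-17.2},{"dx":-0.533,"dy":-0.299,"dz":0.042,"spin":-17.2},{"dx":-0.533,"dy":-0.299,"dz":0.042,"spin":-17.2}]'
python3 - <<'E'
from h import *
st()
c=grab('wrist'); cv2.imwrite('pics/w1.png',c['img']); h,s,v=hsv(c)
for n,m,z in(('blue',(h>100)&(h<125)&(s>100)&(v>50),51),('brown',(h<18)&(s>80)&(v<120)&(v>15),80),('yel',(h>20)&(h<35)&(s>120)&(v>90),71)):
    for r in rects(c,m,z,300): print(n,np.round(r[:5],1),r[5].round())
E
```

```text
t 0.2 tcp [206.8 509.3 241.6] xaxis [-0.927  0.376  0.   ] yaxis [ 0.376  0.927 -0.001] z [-0.001 -0.001 -1.   ] F [0.4 0.4 0.1] w 0.999 gf 0.0 q [ 1.08  0.09  1.37 -0.    1.68 -0.1 ]
brown [265.3 751.5 169.9  81.3  -7.5] [604. 172.]
brown [139.5 762.   98.6  64.4  78.3] [583.  37.]schema error: expected keys dx, dy, dz, spin, grip
```

View pics/w1.png

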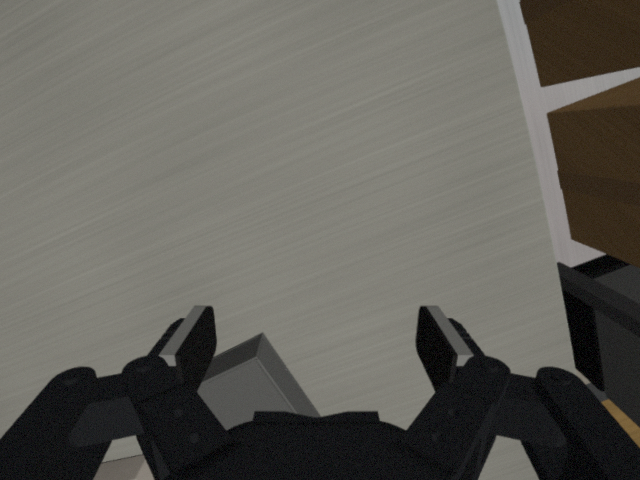

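Every key is required in each row, so that move was refused. The wrist picture shows the start pose, with the fingers at (210,340) and (430,340) and the bin's corner at (262,335). I resend with full rows.

```bash
python3 -m jog '[{"dx":-0.533,"dy":-0.299,"dz":0.042,"spin":-17.2,"grip":0.055},{"dx":-0.533,"dy":-0.299,"dz":0.042,"spin":-17.2,"grip":0.055},{"dx":-0.533,"dy":-0.299,"dz":0.042,"spin":-17.2,"grip":0.055},{"dx":-0.533,"dy":-0.299,"dz":0.042,"spin":-17.2,"grip":0.055},{"dx":-0.533,"dy":-0.299,"dz":0.042,"spin":-17.2,"grip":0.055},{"dx":-0.533,"dy":-0.299,"dz":0.042,"spin":-17.2,"grip":0.055},{"dx":-0.533,"dy":-0.299,"dz":0.042,"spin":-17.2,"grip":0.055},{"dx":-0.533,"dy":-0.299,"dz":0.042,"spin":-17.2,"grip":0.055},{"dx":-0.533,"dy":-0.299,"dz":0.042,"spin":-17.2,"grip":0.055},{"dx":-0.533,"dy":-0.299,"dz":0.042,"spin":-17.2,"grip":0.055},{"dx":-0.533,"dy":-0.299,"dz":0.042,"spin":-17.2,"grip":0.055},{"dx":-0.533,"dy":-0.299,"dz":0.042,"spin":-17.2,"grip":0.055},{"dx":-0.533,"dy":-0.299,"dz":0.042,"spin":-17.2,"grip":0.055},{"dx":-0.533,"dy":-0.299,"dz":0.042,"spin":-17.2,"grip":0.055},{"dx":-0.533,"dy":-0.299,"dz":0.042,"spin":-17.2,"grip":0.055},{"dx":-0.533,"dy":-0.299,"dz":0.042,"spin":-17.2,"grip":0.055},{"dx":-0.533,"dy":-0.299,"dz":0.042,"spin":-17.2,"grip":0.055},{"dx":-0.533,"dy":-0.299,"dz":0.042,"spin":-17.2,"grip":0.055}]'
python3 - <<'E'
from h import *
s=st()
c=grab('wrist'); cv2.imwrite('pics/w2.png',c['img']); h,s_,v=hsv(c)
print('tcp px',proj(c,s['tcp_pos']))
for n,m,z in(('blue',(h>100)&(h<125)&(s_>100)&(v>50),51),('brown',(h<18)&(s_>80)&(v<120)&(v>15),80),('yel',(h>20)&(h<35)&(s_>120)&(v>90),71)):
    for r in rects(c,m,z,300): print(n,np.round(r[:5],1),r[5].round())
E
```

```text
time: 1.75
tcp_pos: [588.0, 32.2, 199.9]
ee_rot: [0.043, 0.999, 0.0, -0.001]
wrist_force: [0.2, -0.2, 0.1]
grip_width: 0.645
grip_force: 0.0
t 1.75 tcp [588.   32.2 199.9] xaxis [-0.996  0.086  0.001] yaxis [0.086 0.996 0.001] z [-0.001  0.001 -1.   ] F [ 0.2 -0.2  0.1] w 0.645 gf 0.0 q [-0.04  0.19  1.34  0.    1.61 -1.53]
tcp px [[316.95184411 324.51142242]]
blue [ 627.8 -263.9   39.7   24.2  -67. ] [  8. 301.]
blue [586.6  31.4  73.3  36.6  -4.9] [315. 230.]
brown [588.7  94.9  79.   34.   -4.8] [395. 236.]
brown [577.9 -31.5  79.   34.4  -4.8] [232. 236.]
yel [470.   16.2  63.8  44.8  -5.1] [279.  78.]
```

View pics/w2.png

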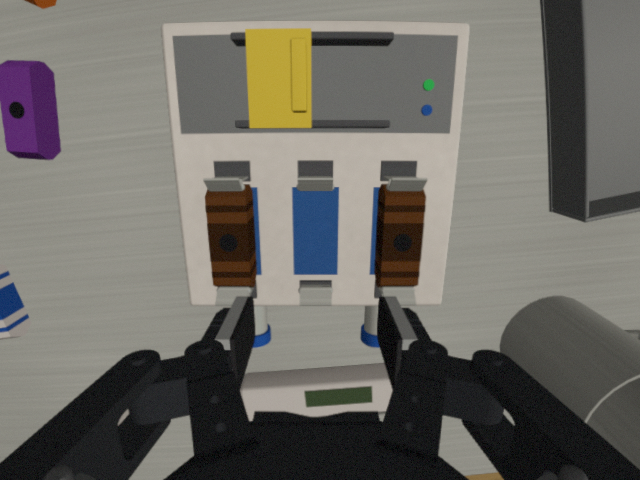

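The fingers are over bay 2. Spent dots are at (403,243) and (228,242), the empty pad at (315,230) and the tab rib at (298,75). Now I convert the dots to positions at their top height.

Run:
```python
from h import *
c=dict(grab('wrist')); h,s,v=hsv(c)
dots=[k for k in blobs((v<30)[:300]|False,40,400)]
for k in dots: print(k.mean(0).round(1), onz(c,k,80).mean(0).round(1))
# lips / rib
print('clip lips near', onz(c,[[224,182],[315,181],[407,182]],87)[:,:2].round(1).tolist(), 'far',onz(c,[[234,290],[315,289],[394,290]],87)[:,:2].round(1).tolist())
print('corners',onz(c,[[164,25],[469,24],[441,304],[192,305]],50)[:,:2].round(1).tolist())
print('rib',onz(c,[[298,75]],89).round(1))
go(593,97,81,85.1)
```

```text
[401.4 242.9] [593.   97.2  80. ]
[227.1 242.5] [581.4 -34.7  80. ]
[378.3 238.1] [587.8  79.8  80. ]
[ 16.1 109.4] [ 470.1 -172.4   80. ]
[348.7  42.1] [452.5  65.5  80. ]
clip lips near [[535.4, -27.9], [540.3, 35.8], [546.3, 100.1]] far [[617.8, -33.5], [622.1, 28.8], [628.2, 89.4]]
corners [[420.8, -65.0], [439.0, 157.7], [663.5, 139.6], [645.3, -84.9]]
rib [[471.4  30.8  89. ]]
d [0.0002 0.064  0.1197] spin 0.1
```

```bash
python3 -m jog '[{"dx":0,"dy":0.064,"dz":0.03,"spin":0,"grip":0.055},{"dx":0,"dy":0.064,"dz":0.03,"spin":0,"grip":0.055},{"dx":0,"dy":0.064,"dz":0.07,"spin":0,"grip":0.055},{"dx":0,"dy":0.064,"dz":0.1,"spin":0,"grip":0.055},{"dx":0,"dy":0.064,"dz":0.12,"spin":0,"grip":0.055},{"dx":0,"dy":0.064,"dz":0.134,"spin":0,"grip":0.055},{"dx":0,"dy":0.064,"dz":0.134,"spin":0,"grip":0.055},{"dx":0,"dy":0.064,"dz":0.134,"spin":0,"grip":0.02},{"dx":0,"dy":0.064,"dz":0.134,"spin":0,"grip":0.02},{"dx":0,"dy":0.064,"dz":0.134,"spin":0,"grip":0.02},{"dx":0,"dy":0.064,"dz":0.134,"spin":0,"grip":0.02},{"dx":0,"dy":0.064,"dz":0.134,"spin":0,"grip":0.02},{"dx":0,"dy":0.064,"dz":0.134,"spin":0,"grip":0.02}]' 80; python3 -c "
from h import *
st(); go(464,321,170,85.1-90)"
```

```text
time: 2.93
tcp_pos: [594.8, 96.3, 68.7]
ee_rot: [0.043, 0.999, 0.001, 0.002]
wrist_force: [-3.0, 1.2, 5.7]
grip_width: 0.334
grip_force: 80.2
t 2.93 tcp [594.8  96.3  68.7] xaxis [-0.996  0.085 -0.003] yaxis [0.085 0.996 0.002] z [ 0.003  0.001 -1.   ] F [-3.   1.2  5.7] w 0.334 gf 80.2 q [ 0.07  0.29  1.48  0.    1.36 -1.42]
d [ 0.1491  0.2129 -0.1015] spin -90.0
```

```bash
python3 -m jog '[{"dx":0,"dy":0,"dz":-0.01,"spin":0,"grip":0.02},{"dx":0,"dy":0,"dz":-0.03,"spin":0,"grip":0.02},{"dx":0,"dy":0,"dz":-0.06,"spin":0,"grip":0.02},{"dx":0,"dy":0,"dz":-0.09,"spin":0,"grip":0.02},{"dx":0,"dy":0,"dz":-0.09,"spin":0,"grip":0.02}]' 80; python3 -m jog '[{"dx":0.145,"dy":0.237,"dz":0,"spin":-12,"grip":0.02},{"dx":0.145,"dy":0.237,"dz":0,"spin":-12,"grip":0.02},{"dx":0.145,"dy":0.237,"dz":0,"spin":-12,"grip":0.02},{"dx":0.145,"dy":0.237,"dz":0,"spin":-12,"grip":0.02},{"dx":0.145,"dy":0.237,"dz":0,"spin":-12,"grip":0.02},{"dx":0.145,"dy":0.237,"dz":0,"spin":-12,"grip":0.02},{"dx":0.145,"dy":0.237,"dz":0,"spin":-12,"grip":0.02},{"dx":0.145,"dy":0.237,"dz":0,"spin":-12,"grip":0.02},{"dx":0.145,"dy":0.237,"dz":0.05,"spin":-12,"grip":0.02},{"dx":0.145,"dy":0.237,"dz":0.09,"spin":-12,"grip":0.02},{"dx":0.145,"dy":0.237,"dz":0.112,"spin":-12,"grip":0.02},{"dx":0.145,"dy":0.237,"dz":0.112,"spin":-12,"grip":0.02},{"dx":0.145,"dy":0.237,"dz":0.112,"spin":-12,"grip":0.02}]' 80
python3 - <<'E'
from h import *
st(); c=grab('top'); cv2.imwrite('pics/top2.png',c['img']); c=grab('wrist'); cv2.imwrite('pics/w3.png',c['img'])
E
```

```text
time: 3.35
tcp_pos: [597.6, 95.6, 165.0]
ee_rot: [0.043, 0.999, 0.001, 0.007]
wrist_force: [1.4, 0.0, 1.3]
grip_width: 0.335
grip_force: 81.1
time: 4.43
tcp_pos: [468.7, 342.9, 42.7]
ee_rot: [-0.062, 0.998, -0.001, -0.002]
wrist_force: [0.4, 0.3, 1.0]
grip_width: 0.335
grip_force: 81.0
t 4.43 tcp [468.7 342.9  42.7] xaxis [-0.992 -0.123  0.004] yaxis [-0.123  0.992 -0.002] z [-0.004 -0.003 -1.   ] F [0.4 0.3 1. ] w 0.335 gf 81.0 q [ 0.53  0.28  1.56 -0.    1.31 -1.16]
```

View pics/w3.png

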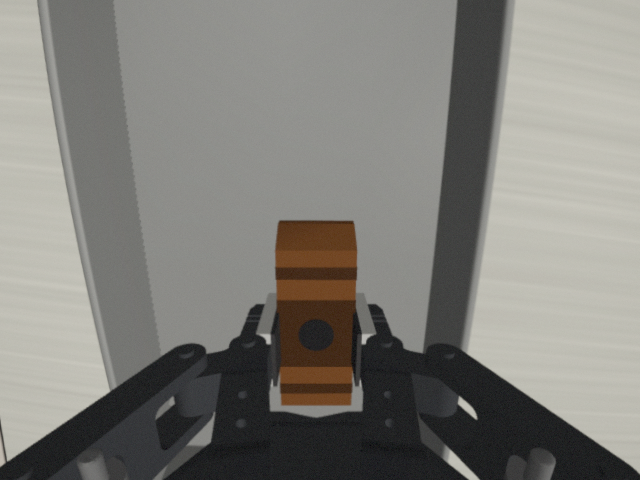

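The brown cassette is held over the bin floor, dot at (316,334), clear of both walls. I release it and go for the second one.

```bash
python3 -m jog '[{"dx":0,"dy":0,"dz":0.008,"spin":0,"grip":0.055},{"dx":0,"dy":0,"dz":0.008,"spin":0,"grip":0.055},{"dx":0,"dy":0,"dz":0.008,"spin":0,"grip":0.055},{"dx":0,"dy":0,"dz":0.008,"spin":0,"grip":0.055},{"dx":0,"dy":0,"dz":-0.03,"spin":0,"grip":0.055},{"dx":0,"dy":0,"dz":-0.07,"spin":0,"grip":0.055},{"dx":0,"dy":0,"dz":-0.11,"spin":0,"grip":0.055},{"dx":0,"dy":0,"dz":-0.11,"spin":0,"grip":0.055}]'; python3 -c "
from h import *
st(); go(581.8,-34.5,130,85.1)"
```

```text
time: 5.2
tcp_pos: [474.0, 347.0, 165.9]
ee_rot: [-0.062, 0.998, 0.005, 0.009]
wrist_force: [1.7, 1.2, 1.5]
grip_width: 0.641
grip_force: 0.0
t 5.2 tcp [474.  347.  165.9] xaxis [-0.992 -0.124 -0.018] yaxis [-0.124  0.992  0.008] z [ 0.017  0.01  -1.   ] F [1.7 1.2 1.5] w 0.641 gf 0.0 q [ 0.54  0.18  1.42  0.    1.52 -1.16]
d [-0.0592 -0.3922  0.0339] spin 12.0
```

```bash
python3 -m jog '[{"dx":-0.055,"dy":-0.39,"dz":0,"spin":12,"grip":0.055},{"dx":-0.055,"dy":-0.39,"dz":0,"spin":12,"grip":0.055},{"dx":-0.055,"dy":-0.39,"dz":0,"spin":12,"grip":0.055},{"dx":-0.055,"dy":-0.39,"dz":0,"spin":12,"grip":0.055},{"dx":-0.055,"dy":-0.39,"dz":0,"spin":12,"grip":0.055},{"dx":-0.055,"dy":-0.39,"dz":0,"spin":12,"grip":0.055},{"dx":-0.055,"dy":-0.39,"dz":0,"spin":12,"grip":0.055},{"dx":-0.055,"dy":-0.39,"dz":0,"spin":12,"grip":0.055},{"dx":-0.055,"dy":-0.39,"dz":0,"spin":12,"grip":0.055},{"dx":-0.055,"dy":-0.39,"dz":0,"spin":12,"grip":0.055},{"dx":-0.055,"dy":-0.39,"dz":0,"spin":12,"grip":0.055},{"dx":-0.055,"dy":-0.39,"dz":0,"spin":12,"grip":0.055},{"dx":-0.055,"dy":-0.39,"dz":0,"spin":12,"grip":0.055}]'; python3 -c "
from h import *
st(); go(581.8,-34.5,66,85.1)"
```

```text
time: 6.28
tcp_pos: [572.2, -35.2, 154.5]
ee_rot: [0.043, 0.999, 0.0, 0.0]
wrist_force: [0.6, 0.6, -0.2]
grip_width: 0.646
grip_force: 0.0
t 6.28 tcp [572.2 -35.2 154.5] xaxis [-0.996  0.085 -0.   ] yaxis [0.085 0.996 0.001] z [ 0.     0.001 -1.   ] F [ 0.6  0.6 -0.2] w 0.646 gf 0.0 q [-0.16  0.17  1.45  0.    1.52 -1.65]
d [-0.0095  0.0015  0.0885] spin 0.0
```

```bash
python3 -m jog '[{"dx":-0.0095,"dy":0.0015,"dz":0.03,"spin":0,"grip":0.055},{"dx":-0.0095,"dy":0.0015,"dz":0.06,"spin":0,"grip":0.055},{"dx":-0.0095,"dy":0.0015,"dz":0.08,"spin":0,"grip":0.055},{"dx":-0.0095,"dy":0.0015,"dz":0.0885,"spin":0,"grip":0.055},{"dx":-0.0095,"dy":0.0015,"dz":0.0885,"spin":0,"grip":0.055},{"dx":-0.0095,"dy":0.0015,"dz":0.0885,"spin":0,"grip":0.02},{"dx":-0.0095,"dy":0.0015,"dz":0.0885,"spin":0,"grip":0.02},{"dx":-0.0095,"dy":0.0015,"dz":0.0885,"spin":0,"grip":0.02},{"dx":-0.0095,"dy":0.0015,"dz":0.0885,"spin":0,"grip":0.02},{"dx":-0.0095,"dy":0.0015,"dz":0.0885,"spin":0,"grip":0.02},{"dx":-0.0095,"dy":0.0015,"dz":0.0885,"spin":0,"grip":0.02}]' 80; python3 -m jog '[{"dx":0,"dy":0,"dz":-0.01,"spin":0,"grip":0.02},{"dx":0,"dy":0,"dz":-0.03,"spin":0,"grip":0.02},{"dx":0,"dy":0,"dz":-0.06,"spin":0,"grip":0.02},{"dx":0,"dy":0,"dz":-0.1,"spin":0,"grip":0.02},{"dx":0,"dy":0,"dz":-0.1,"spin":0,"grip":0.02},{"dx":0,"dy":0,"dz":-0.1,"spin":0,"grip":0.02},{"dx":0,"dy":0,"dz":-0.1,"spin":0,"grip":0.02}]' 80;  python3 -c "
from h import *
st(); go(462,295,45,97)"
```

```text
time: 7.2
tcp_pos: [583.4, -35.1, 68.4]
ee_rot: [0.043, 0.999, 0.0, 0.002]
wrist_force: [-1.1, 1.9, 5.9]
grip_width: 0.334
grip_force: 80.2
time: 7.78
tcp_pos: [581.8, -35.4, 166.2]
ee_rot: [0.043, 0.999, -0.0, 0.0]
wrist_force: [0.0, 0.3, -0.9]
grip_width: 0.331
grip_force: 81.3
t 7.78 tcp [581.8 -35.4 166.2] xaxis [-0.996  0.086 -0.   ] yaxis [ 0.086  0.996 -0.   ] z [ 0. -0. -1.] F [ 0.   0.3 -0.9] w 0.331 gf 81.3 q [-0.16  0.19  1.41 -0.    1.54 -1.64]
d [0.1477 0.319  0.1211] spin -11.9
```

```bash
python3 -m jog '[{"dx":0.147,"dy":0.312,"dz":0,"spin":-12,"grip":0.02},{"dx":0.147,"dy":0.312,"dz":0,"spin":-12,"grip":0.02},{"dx":0.147,"dy":0.312,"dz":0,"spin":-12,"grip":0.02},{"dx":0.147,"dy":0.312,"dz":0,"spin":-12,"grip":0.02},{"dx":0.147,"dy":0.312,"dz":0,"spin":-12,"grip":0.02},{"dx":0.147,"dy":0.312,"dz":0,"spin":-12,"grip":0.02},{"dx":0.147,"dy":0.312,"dz":0,"spin":-12,"grip":0.02},{"dx":0.147,"dy":0.312,"dz":0,"spin":-12,"grip":0.02},{"dx":0.147,"dy":0.312,"dz":0,"spin":-12,"grip":0.02},{"dx":0.147,"dy":0.312,"dz":0.03,"spin":-12,"grip":0.02},{"dx":0.147,"dy":0.312,"dz":0.07,"spin":-12,"grip":0.02},{"dx":0.147,"dy":0.312,"dz":0.11,"spin":-12,"grip":0.02},{"dx":0.147,"dy":0.312,"dz":0.11,"spin":-12,"grip":0.02},{"dx":0.147,"dy":0.312,"dz":0.11,"spin":-12,"grip":0.02}]' 80; python3 -m jog '[{"dx":0,"dy":0,"dz":0,"spin":0,"grip":0.045},{"dx":0,"dy":0,"dz":0,"spin":0,"grip":0.045},{"dx":0,"dy":0,"dz":0,"spin":0,"grip":0.045},{"dx":0,"dy":0,"dz":0,"spin":0,"grip":0.045},{"dx":0,"dy":0,"dz":-0.03,"spin":0,"grip":0.045},{"dx":0,"dy":0,"dz":-0.07,"spin":0,"grip":0.055},{"dx":0,"dy":0,"dz":-0.11,"spin":0,"grip":0.055},{"dx":0,"dy":0,"dz":-0.11,"spin":0,"grip":0.055},{"dx":0,"dy":0,"dz":-0.11,"spin":0,"grip":0.055}]'
python3 - <<'E'
from h import *
st(); c=grab('top'); h,s,v=hsv(c); cv2.imwrite('pics/top3.png',c['img'])
blue=cv2.morphologyEx(((h>100)&(h<125)&(s>100)&(v>60)).astype(np.uint8),cv2.MORPH_CLOSE,np.ones((9,9)))
for r in rects(c,blue,30,60): print('blue',np.round(r[:5],1),r[5].round())
for r in rects(c,(h<18)&(s>80)&(v<150)&(v>20),35,80,1500): print('brown',np.round(r[:5],1),r[5].round())
go(446,-308,220,76)
E
```

```text
time: 8.95
tcp_pos: [459.2, 286.3, 51.9]
ee_rot: [-0.062, 0.998, -0.002, -0.005]
wrist_force: [0.4, 0.8, -0.2]
grip_width: 0.335
grip_force: 81.2
time: 9.7
tcp_pos: [464.5, 289.3, 171.4]
ee_rot: [-0.062, 0.998, 0.002, 0.005]
wrist_force: [-0.9, -0.5, -0.5]
grip_width: 0.639
grip_force: 0.0
t 9.7 tcp [464.5 289.3 171.4] xaxis [-0.992 -0.123 -0.01 ] yaxis [-0.124  0.992  0.004] z [ 0.01   0.005 -1.   ] F [-0.9 -0.5 -0.5] w 0.639 gf 0.0 q [ 0.45  0.1   1.5   0.    1.53 -1.24]
blue [ 446.2 -310.    54.5   35.5  -14.2] [430. 284.]
blue [ 550.3 -329.7   55.2   36.4   10.9] [438. 235.]
blue [586.4 -33.3  74.3  36.3  -4.9] [301. 219.]
blue [592.1  33.9  73.1  35.2  -5.2] [270. 216.]
blue [598.  101.2  74.9  35.9  -4.9] [238. 213.]
blue [ 643.3 -311.    56.8   35.7    5.6] [428. 193.]
brown [ 349.5 -162.2   85.1   33.5  -50.1] [363. 328.]
brown [ 399.  -410.    84.9   32.5   63.2] [477. 309.]
brown [444.2 338.3  40.2  22.8 -77. ] [126. 284.]
brown [465.7 286.5  81.8  38.4   7.1] [151. 274.]
brown [505.8 345.7  38.5  21.3  89.9] [124. 256.]
brown [ 785.3 -195.3   79.2   76.7  -24.4] [375. 127.]
d [ 0.0903 -0.5898 -0.053 ] spin 21.1
```

View pics/top3.png

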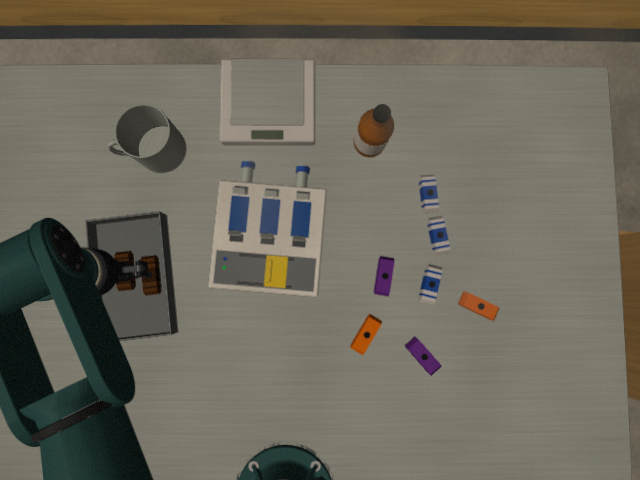

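Both spent cassettes lie in the bin at (151,274) and (124,270), and all three bays are empty. The clean ones stay at (430,284), (438,235) and (428,193). I go over the nearest.

```bash
python3 -m jog '[{"dx":0.09,"dy":-0.59,"dz":-0.03,"spin":21.1,"grip":0.055},{"dx":0.09,"dy":-0.59,"dz":-0.03,"spin":21.1,"grip":0.055},{"dx":0.09,"dy":-0.59,"dz":-0.03,"spin":21.1,"grip":0.055},{"dx":0.09,"dy":-0.59,"dz":-0.03,"spin":21.1,"grip":0.055},{"dx":0.09,"dy":-0.59,"dz":-0.03,"spin":21.1,"grip":0.055},{"dx":0.09,"dy":-0.59,"dz":-0.03,"spin":21.1,"grip":0.055},{"dx":0.09,"dy":-0.59,"dz":-0.03,"spin":21.1,"grip":0.055},{"dx":0.09,"dy":-0.59,"dz":-0.03,"spin":21.1,"grip":0.055},{"dx":0.09,"dy":-0.59,"dz":-0.03,"spin":21.1,"grip":0.055},{"dx":0.09,"dy":-0.59,"dz":-0.03,"spin":21.1,"grip":0.055},{"dx":0.09,"dy":-0.59,"dz":-0.03,"spin":21.1,"grip":0.055},{"dx":0.09,"dy":-0.59,"dz":-0.03,"spin":21.1,"grip":0.055},{"dx":0.09,"dy":-0.59,"dz":-0.03,"spin":21.1,"grip":0.055},{"dx":0.09,"dy":-0.59,"dz":-0.03,"spin":21.1,"grip":0.055},{"dx":0.09,"dy":-0.59,"dz":-0.03,"spin":21.1,"grip":0.055},{"dx":0.09,"dy":-0.59,"dz":-0.03,"spin":21.1,"grip":0.055},{"dx":0.09,"dy":-0.59,"dz":-0.03,"spin":21.1,"grip":0.055},{"dx":0.09,"dy":-0.59,"dz":-0.03,"spin":21.1,"grip":0.055}]'
cat >> h.py <<'E'
def clean(c):
    """clean cassettes in a wrist view: dot inside blue middle band -> dot world pos at z=30, long axis angle from band"""
    h,s,v=hsv(c); o=[]
    for k in blobs((h>100)&(h<125)&(s>90)&(v>40),600):
        fill=np.zeros(h.shape,np.uint8); cv2.drawContours(fill,[k.astype(int)[:,None]],-1,1,-1); fill=cv2.erode(fill,np.ones((3,3)))
        d=blobs((fill>0)&(v<45),30,2000)
        if d:
            d=max(d,key=len); w=onz(c,cv2.minEnclosingCircle(d)[0],30)[0]
            o.append((w[:2].round(1),[np.round(x,1) for x in rects(c,fill,30,300)[0][2:5]],d.mean(0).round()))
    return o
E
python3 - <<'E'
from h import *
st(); c=grab('wrist'); cv2.imwrite('pics/w4.png',c['img'])
for o in clean(c): print(*o)
E
```

```text
time: 11.25
tcp_pos: [445.4, -306.9, 194.6]
ee_rot: [0.121, 0.993, 0.001, -0.001]
wrist_force: [0.5, 0.3, -0.9]
grip_width: 0.642
grip_force: 0.0
t 11.25 tcp [ 445.4 -306.9  194.6] xaxis [-0.97   0.241  0.002] yaxis [0.241 0.97  0.002] z [-0.002  0.002 -1.   ] F [ 0.5  0.3 -0.9] w 0.642 gf 0.0 q [-0.71  0.08  1.47  0.    1.59 -2.04]
[ 550.2 -334.8] [np.float64(32.4), np.float64(31.6), np.float64(-79.5)] [314. 337.]
[ 443.9 -314.5] [np.float64(27.6), np.float64(27.2), np.float64(76.0)] [307. 229.]
```

View pics/w4.png

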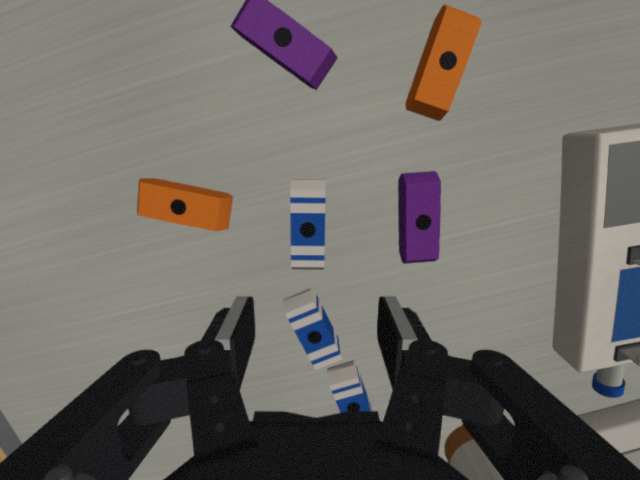

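Clean A is aligned with the tool, dot at (307,229), which maps to (444, -314.5). I descend, grip and lift.

```bash
python3 -c "
from h import *
go(444,-314.5,17.5,76)"
```

```text
d [-0.0006 -0.0083  0.1775] spin 0.1
```

```bash
python3 -m jog '[{"dx":-0.0005,"dy":-0.008,"dz":0.04,"spin":0,"grip":0.055},{"dx":-0.0005,"dy":-0.008,"dz":0.08,"spin":0,"grip":0.055},{"dx":-0.0005,"dy":-0.008,"dz":0.12,"spin":0,"grip":0.055},{"dx":-0.0005,"dy":-0.008,"dz":0.155,"spin":0,"grip":0.055},{"dx":-0.0005,"dy":-0.008,"dz":0.17,"spin":0,"grip":0.055},{"dx":-0.0005,"dy":-0.008,"dz":0.1775,"spin":0,"grip":0.055},{"dx":-0.0005,"dy":-0.008,"dz":0.1775,"spin":0,"grip":0.055},{"dx":-0.0005,"dy":-0.008,"dz":0.1775,"spin":0,"grip":0.02},{"dx":-0.0005,"dy":-0.008,"dz":0.1775,"spin":0,"grip":0.02},{"dx":-0.0005,"dy":-0.008,"dz":0.1775,"spin":0,"grip":0.02},{"dx":-0.0005,"dy":-0.008,"dz":0.1775,"spin":0,"grip":0.02},{"dx":-0.0005,"dy":-0.008,"dz":0.1775,"spin":0,"grip":0.02},{"dx":-0.0005,"dy":-0.008,"dz":0.1775,"spin":0,"grip":0.02},{"dx":-0.0005,"dy":-0.008,"dz":0.1775,"spin":0,"grip":0.02}]' 80; python3 -m jog '[{"dx":0,"dy":0,"dz":-0.02,"spin":0,"grip":0.02},{"dx":0,"dy":0,"dz":-0.06,"spin":0,"grip":0.02},{"dx":0,"dy":0,"dz":-0.1,"spin":0,"grip":0.02},{"dx":0,"dy":0,"dz":-0.14,"spin":0,"grip":0.02},{"dx":0,"dy":0,"dz":-0.14,"spin":0,"grip":0.02},{"dx":0,"dy":0,"dz":-0.14,"spin":0,"grip":0.02},{"dx":0,"dy":0,"dz":-0.14,"spin":0,"grip":0.02}]' 80;  python3 - <<'E'
from h import *
s=st(); go(581.7,-34.5,160,85.1); c=grab('wrist')
h,sv,v=hsv(c); cv2.imwrite('pics/w5.png',c['img'][150:450,170:470])
print('dot at tcp+11mm', [ (o[2]) for o in clean(c)])
E
```

```text
time: 12.47
tcp_pos: [445.9, -317.4, 21.1]
ee_rot: [0.122, 0.993, -0.001, 0.002]
wrist_force: [0.1, 1.0, 7.0]
grip_width: 0.329
grip_force: 83.7
time: 13.05
tcp_pos: [444.0, -316.2, 158.3]
ee_rot: [0.122, 0.993, -0.0, 0.0]
wrist_force: [0.2, -0.7, -0.5]
grip_width: 0.327
grip_force: 82.8
t 13.05 tcp [ 444.  -316.2  158.3] xaxis [-0.97   0.242 -0.   ] yaxis [ 0.242  0.97  -0.   ] z [ 0. -0. -1.] F [ 0.2 -0.7 -0.5] w 0.327 gf 82.8 q [-0.72  0.11  1.52 -0.    1.52 -2.05]
d [-0.0654  0.3067 -0.0017] spin -9.1
dot at tcp+11mm [array([316., 331.], dtype=float32)]
```

View pics/w5.png

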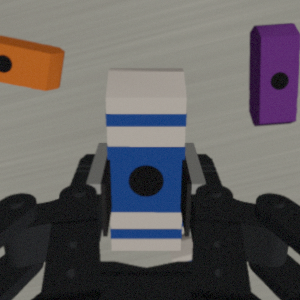

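Clean A is held squarely, dot at (316,331) in the full frame. I carry it over the right-hand bay.

```bash
python3 -m jog '[{"dx":-0.0654,"dy":0.3067,"dz":0,"spin":-9.1,"grip":0.02},{"dx":-0.0654,"dy":0.3067,"dz":0,"spin":-9.1,"grip":0.02},{"dx":-0.0654,"dy":0.3067,"dz":0,"spin":-9.1,"grip":0.02},{"dx":-0.0654,"dy":0.3067,"dz":0,"spin":-9.1,"grip":0.02},{"dx":-0.0654,"dy":0.3067,"dz":0,"spin":-9.1,"grip":0.02},{"dx":-0.0654,"dy":0.3067,"dz":0,"spin":-9.1,"grip":0.02},{"dx":-0.0654,"dy":0.3067,"dz":0,"spin":-9.1,"grip":0.02},{"dx":-0.0654,"dy":0.3067,"dz":0,"spin":-9.1,"grip":0.02},{"dx":-0.0654,"dy":0.3067,"dz":0,"spin":-9.1,"grip":0.02},{"dx":-0.0654,"dy":0.3067,"dz":0,"spin":-9.1,"grip":0.02},{"dx":-0.0654,"dy":0.3067,"dz":0,"spin":-9.1,"grip":0.02},{"dx":-0.0654,"dy":0.3067,"dz":0,"spin":-9.1,"grip":0.02}]' 80
cat >> h.py <<'E'
def held(c,s,above=9):
    """offset of the held cassette's dot from the TCP in tool x,y (mm)"""
    r=R.from_quat(s['ee_rot']).as_matrix()
    for o in clean(c):
        if o[2][1]>300 and abs(o[2][0]-316)<60:
            w=onz(c,[o[2]],s['tcp_pos'][2]+above)[0]; print('held dot px',o[2],'world',w.round(1),'tool offs',(r.T@(w-s['tcp_pos']))[:2].round(1),'ang',o[1])
E
python3 - <<'E'
from h import *
s=st(); c=grab('wrist'); held(c,s); go(581.6,-34.5,72,85.1)
E
```

```text
time: 14.1
tcp_pos: [581.0, -35.7, 157.1]
ee_rot: [0.044, 0.999, -0.0, -0.001]
wrist_force: [0.3, 0.5, -0.3]
grip_width: 0.33
grip_force: 82.8
t 14.1 tcp [581.  -35.7 157.1] xaxis [-0.996  0.087  0.002] yaxis [ 0.087  0.996 -0.   ] z [-0.002 -0.    -1.   ] F [ 0.3  0.5 -0.3] w 0.33 gf 82.8 q [-0.16  0.19  1.42 -0.    1.53 -1.64]
held dot px [315. 331.] world [578.7 -36.3 166.1] tool offs [ 2.3 -0.8] ang [np.float64(62.0), np.float64(59.6), np.float64(85.0)]
d [-0.0004  0.0014  0.0856] spin -0.1
```

```bash
python3 -m jog '[{"dx":-0.002,"dy":0.0017,"dz":0.03,"spin":0,"grip":0.02},{"dx":-0.002,"dy":0.0017,"dz":0.05,"spin":0,"grip":0.02},{"dx":-0.002,"dy":0.0017,"dz":0.06,"spin":0,"grip":0.02},{"dx":-0.002,"dy":0.0017,"dz":0.066,"spin":0,"grip":0.02},{"dx":-0.002,"dy":0.0017,"dz":0.07,"spin":0,"grip":0.02},{"dx":-0.002,"dy":0.0017,"dz":0.074,"spin":0,"grip":0.02},{"dx":-0.002,"dy":0.0017,"dz":0.078,"spin":0,"grip":0.02},{"dx":-0.002,"dy":0.0017,"dz":0.082,"spin":0,"grip":0.02},{"dx":-0.002,"dy":0.0017,"dz":0.085,"spin":0,"grip":0.02},{"dx":-0.002,"dy":0.0017,"dz":0.087,"spin":0,"grip":0.02},{"dx":-0.002,"dy":0.0017,"dz":0.087,"spin":0,"grip":0.02}]' 80
python3 - <<'E'
from h import *
s=st(); c=grab('wrist'); held(c,s); cv2.imwrite('pics/w6.png',c['img'])
E
```

```text
time: 15.07
tcp_pos: [584.1, -33.1, 71.3]
ee_rot: [0.043, 0.999, 0.0, 0.0]
wrist_force: [-0.0, -1.3, 0.6]
grip_width: 0.335
grip_force: 82.9
t 15.07 tcp [584.1 -33.1  71.3] xaxis [-0.996  0.086 -0.   ] yaxis [0.086 0.996 0.   ] z [ 0.  0. -1.] F [-0.  -1.3  0.6] w 0.335 gf 82.9 q [-0.15  0.26  1.52  0.    1.36 -1.64]
held dot px [316. 330.] world [581.3 -33.3  80.3] tool offs [ 2.7 -0.4] ang [np.float64(41.4), np.float64(39.9), np.float64(85.1)]
```

View pics/w6.png

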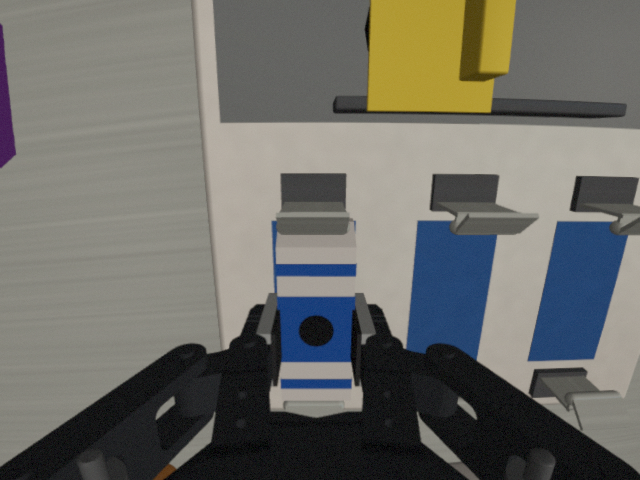

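The near lip is over the cassette end at (312,222). The cassette sits about 1.5 mm towards +y of the clip centre. I press a little further and nudge it back.

```bash
python3 -m jog '[{"dx":0,"dy":-0.0015,"dz":0.002,"spin":0,"grip":0.02},{"dx":0,"dy":-0.0015,"dz":0.004,"spin":0,"grip":0.02},{"dx":0,"dy":-0.0015,"dz":0.004,"spin":0,"grip":0.02},{"dx":0,"dy":-0.0015,"dz":0.004,"spin":0,"grip":0.02}]' 80;  python3 -c "
from h import *
s=st();c=grab('wrist'); held(c,s)"
```

```text
time: 15.45
tcp_pos: [584.1, -33.2, 71.1]
ee_rot: [0.043, 0.999, 0.001, 0.001]
wrist_force: [-7.7, 5.0, 15.6]
grip_width: 0.334
grip_force: 84.8
t 15.45 tcp [584.1 -33.2  71.1] xaxis [-0.996  0.085 -0.001] yaxis [0.085 0.996 0.002] z [ 0.001  0.002 -1.   ] F [-7.7  5.  15.6] w 0.334 gf 84.8 q [-0.15  0.26  1.52  0.    1.36 -1.64]
held dot px [316. 330.] world [581.3 -33.4  80.1] tool offs [ 2.7 -0.4] ang [np.float64(41.4), np.float64(39.9), np.float64(85.0)]
```

```bash
python3 -m jog '[{"dx":0,"dy":-0.002,"dz":-0.0045,"spin":0,"grip":0.02},{"dx":0,"dy":-0.002,"dz":-0.0045,"spin":0,"grip":0.02},{"dx":0,"dy":-0.002,"dz":-0.0045,"spin":0,"grip":0.02},{"dx":0,"dy":-0.002,"dz":-0.0045,"spin":0,"grip":0.02}]' 80;  python3 -c "
from h import *
s=st();c=grab('wrist'); held(c,s)"
```

```text
time: 15.83
tcp_pos: [583.6, -36.6, 71.3]
ee_rot: [0.043, 0.999, -0.0, -0.0]
wrist_force: [-0.3, -0.2, 0.5]
grip_width: 0.332
grip_force: 83.0
t 15.83 tcp [583.6 -36.6  71.3] xaxis [-0.996  0.086  0.001] yaxis [ 0.086  0.996 -0.   ] z [-0.001  0.    -1.   ] F [-0.3 -0.2  0.5] w 0.332 gf 83.0 q [-0.16  0.26  1.52 -0.    1.36 -1.64]
held dot px [316. 330.] world [580.8 -36.8  80.3] tool offs [ 2.7 -0.4] ang [np.float64(41.4), np.float64(39.9), np.float64(85.1)]
```

```bash
python3 -m jog '[{"dx":0,"dy":0.002,"dz":0,"spin":0,"grip":0.02},{"dx":0,"dy":0.002,"dz":0,"spin":0,"grip":0.02},{"dx":0,"dy":0.002,"dz":0.002,"spin":0,"grip":0.02},{"dx":0,"dy":0.002,"dz":0.002,"spin":0,"grip":0.02}]' 80;  python3 -m jog '[{"dx":0,"dy":0,"dz":0,"spin":0,"grip":0.045},{"dx":0,"dy":0,"dz":0,"spin":0,"grip":0.045},{"dx":0,"dy":0,"dz":0,"spin":0,"grip":0.045},{"dx":0,"dy":0,"dz":0,"spin":0,"grip":0.045},{"dx":0,"dy":0,"dz":-0.03,"spin":0,"grip":0.045},{"dx":0,"dy":0,"dz":-0.07,"spin":0,"grip":0.055},{"dx":0.02,"dy":0.03,"dz":-0.11,"spin":0,"grip":0.055},{"dx":0.02,"dy":0.06,"dz":-0.14,"spin":0,"grip":0.055},{"dx":0.02,"dy":0.06,"dz":-0.14,"spin":0,"grip":0.055},{"dx":0.02,"dy":0.06,"dz":-0.14,"spin":0,"grip":0.055}]'
python3 - <<'E'
from h import *
st(); c=grab('wrist'); cv2.imwrite('pics/w7.png',c['img'])
for z,cc in((80,c),):
  h,s,v=hsv(c)
  for o in clean(c): print(o, onz(c,[o[2]],80).round(1))
c=grab('top'); h,s,v=hsv(c)
blue=cv2.morphologyEx(((h>100)&(h<125)&(s>100)&(v>60)).astype(np.uint8),cv2.MORPH_CLOSE,np.ones((9,9)))
for r in rects(c,blue,30,60): print('blue',np.round(r[:5],1),r[5].round())
go(550,-334,195,101)
E
```

```text
time: 16.22
tcp_pos: [584.0, -34.4, 71.2]
ee_rot: [0.043, 0.999, 0.0, 0.0]
wrist_force: [-2.3, 0.6, 5.1]
grip_width: 0.331
grip_force: 83.6
time: 17.05
tcp_pos: [570.8, 28.8, 214.0]
ee_rot: [0.041, 0.999, 0.0, 0.004]
wrist_force: [0.7, -0.3, 0.2]
grip_width: 0.643
grip_force: 0.0
t 17.05 tcp [570.8  28.8 214. ] xaxis [-0.997  0.082 -0.008] yaxis [0.082 0.997 0.001] z [ 0.008  0.    -1.   ] F [ 0.7 -0.3  0.2] w 0.643 gf 0.0 q [-0.05  0.14  1.37  0.    1.62 -1.54]
(array([597.4, -48.2]), [np.float64(75.6), np.float64(42.7), np.float64(-4.9)], array([239., 255.], dtype=float32)) [[580.8 -34.8  80. ]]
blue [567.   43.6  21.5  19.5  89.9] [265. 228.]
blue [ 550.5 -329.6   54.7   36.5   11.1] [438. 235.]
blue [578.1 102.8  35.9  35.1  84.5] [236. 224.]
blue [586.  -33.2  72.1  36.3  -5.3] [303. 220.]
blue [ 643.7 -310.6   56.4   36.1    7.8] [428. 193.]
d [-0.0118 -0.361   0.014 ] spin -15.9
```

View pics/w7.png

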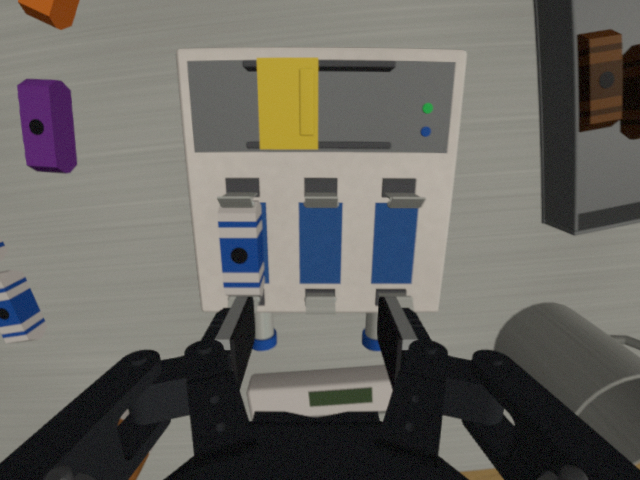

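The first clean cassette is seated, with its dot at (239,255) and position (580.8, -34.8), matching the spent cassette's former place. On to the second.

```bash
python3 -m jog '[{"dx":-0.012,"dy":-0.361,"dz":0.01,"spin":-15.9,"grip":0.055},{"dx":-0.012,"dy":-0.361,"dz":0.01,"spin":-15.9,"grip":0.055},{"dx":-0.012,"dy":-0.361,"dz":0.01,"spin":-15.9,"grip":0.055},{"dx":-0.012,"dy":-0.361,"dz":0.01,"spin":-15.9,"grip":0.055},{"dx":-0.012,"dy":-0.361,"dz":0.01,"spin":-15.9,"grip":0.055},{"dx":-0.012,"dy":-0.361,"dz":0.01,"spin":-15.9,"grip":0.055},{"dx":-0.012,"dy":-0.361,"dz":0.01,"spin":-15.9,"grip":0.055},{"dx":-0.012,"dy":-0.361,"dz":0.01,"spin":-15.9,"grip":0.055},{"dx":-0.012,"dy":-0.361,"dz":0.01,"spin":-15.9,"grip":0.055},{"dx":-0.012,"dy":-0.361,"dz":0.01,"spin":-15.9,"grip":0.055},{"dx":-0.012,"dy":-0.361,"dz":0.01,"spin":-15.9,"grip":0.055},{"dx":-0.012,"dy":-0.361,"dz":0.01,"spin":-15.9,"grip":0.055},{"dx":-0.012,"dy":-0.361,"dz":0.01,"spin":-15.9,"grip":0.055}]'
python3 - <<'E'
from h import *
s=st(); c=grab('wrist'); cv2.imwrite('pics/w8.png',c['img'])
for o in clean(c): print(*o)
h,sv,v=hsv(c)
for r in rects(c,cv2.morphologyEx(((h>100)&(h<125)&(sv>90)&(v>40)).astype(np.uint8),cv2.MORPH_CLOSE,np.ones((21,21))),30,1500): print(np.round(r[:5],1),r[5].round())
o=min(clean(c),key=lambda o:np.hypot(*(o[0]-[550,-334]))); go(*o[0],17.5,101)
E
```

```text
time: 18.23
tcp_pos: [549.8, -332.8, 198.2]
ee_rot: [-0.096, 0.995, 0.001, -0.001]
wrist_force: [0.5, 0.4, 0.3]
grip_width: 0.643
grip_force: 0.0
t 18.23 tcp [ 549.8 -332.8  198.2] xaxis [-0.982 -0.191  0.002] yaxis [-0.191  0.982  0.002] z [-0.002  0.002 -1.   ] F [0.5 0.4 0.3] w 0.643 gf 0.0 q [-0.63  0.31  1.2   0.    1.64 -2.4 ]
[ 643.1 -315.6] [np.float64(27.7), np.float64(26.6), np.float64(-84.6)] [315. 323.]
[ 550.1 -334.8] [np.float64(27.8), np.float64(26.5), np.float64(-79.0)] [313. 228.]
[592.6   8.4  84.4  81.2  -4.7] [618. 331.]
[ 550.  -334.6   55.9   29.5   10.1] [313. 227.]
d [ 0.0002 -0.0025  0.1813] spin 0.1
```

```bash
python3 -m jog '[{"dx":0,"dy":-0.0025,"dz":0.04,"spin":0.5,"grip":0.055},{"dx":0,"dy":-0.0025,"dz":0.08,"spin":0.5,"grip":0.055},{"dx":0,"dy":-0.0025,"dz":0.12,"spin":0.5,"grip":0.055},{"dx":0,"dy":-0.0025,"dz":0.155,"spin":0.5,"grip":0.055},{"dx":0,"dy":-0.0025,"dz":0.172,"spin":0.5,"grip":0.055},{"dx":0,"dy":-0.0025,"dz":0.181,"spin":0.5,"grip":0.055},{"dx":0,"dy":-0.0025,"dz":0.181,"spin":0.5,"grip":0.055},{"dx":0,"dy":-0.0025,"dz":0.181,"spin":0.5,"grip":0.02},{"dx":0,"dy":-0.0025,"dz":0.181,"spin":0.5,"grip":0.02},{"dx":0,"dy":-0.0025,"dz":0.181,"spin":0.5,"grip":0.02},{"dx":0,"dy":-0.0025,"dz":0.181,"spin":0.5,"grip":0.02},{"dx":0,"dy":-0.0025,"dz":0.181,"spin":0.5,"grip":0.02},{"dx":0,"dy":-0.0025,"dz":0.181,"spin":0.5,"grip":0.02},{"dx":0,"dy":-0.0025,"dz":0.181,"spin":0.5,"grip":0.02}]' 80; python3 -m jog '[{"dx":0,"dy":0,"dz":-0.02,"spin":0,"grip":0.02},{"dx":0,"dy":0,"dz":-0.06,"spin":0,"grip":0.02},{"dx":0,"dy":0,"dz":-0.1,"spin":0,"grip":0.02},{"dx":0,"dy":0,"dz":-0.14,"spin":0,"grip":0.02},{"dx":0,"dy":0,"dz":-0.14,"spin":0,"grip":0.02},{"dx":0,"dy":0,"dz":-0.14,"spin":0,"grip":0.02},{"dx":0,"dy":0,"dz":-0.14,"spin":0,"grip":0.02}]' 80;  python3 -c "
from h import *
s=st(); go(587.2,31.3,160,85.1); c=grab('wrist'); held(c,s)"
```

```text
time: 19.45
tcp_pos: [552.5, -337.3, 22.1]
ee_rot: [-0.091, 0.996, -0.002, 0.002]
wrist_force: [1.5, -0.2, 6.0]
grip_width: 0.332
grip_force: 83.4
time: 20.03
tcp_pos: [550.5, -336.2, 159.0]
ee_rot: [-0.091, 0.996, -0.0, 0.0]
wrist_force: [-0.1, -0.2, -0.6]
grip_width: 0.333
grip_force: 82.7
t 20.03 tcp [ 550.5 -336.2  159. ] xaxis [-0.983 -0.182 -0.   ] yaxis [-0.182  0.983 -0.   ] z [ 0. -0. -1.] F [-0.1 -0.2 -0.6] w 0.333 gf 82.7 q [-0.64  0.33  1.25  0.    1.56 -2.39]
d [-0.103   0.3547 -0.0011] spin 15.4
held dot px [316. 330.] world [ 547.7 -336.9  168. ] tool offs [ 2.8 -0.2] ang [np.float64(62.4), np.float64(60.2), np.float64(-79.5)]
```

```bash
python3 -m jog '[{"dx":-0.1057,"dy":0.354,"dz":0,"spin":15.4,"grip":0.02},{"dx":-0.1057,"dy":0.354,"dz":0,"spin":15.4,"grip":0.02},{"dx":-0.1057,"dy":0.354,"dz":0,"spin":15.4,"grip":0.02},{"dx":-0.1057,"dy":0.354,"dz":0,"spin":15.4,"grip":0.02},{"dx":-0.1057,"dy":0.354,"dz":0,"spin":15.4,"grip":0.02},{"dx":-0.1057,"dy":0.354,"dz":0,"spin":15.4,"grip":0.02},{"dx":-0.1057,"dy":0.354,"dz":0,"spin":15.4,"grip":0.02},{"dx":-0.1057,"dy":0.354,"dz":0,"spin":15.4,"grip":0.02},{"dx":-0.1057,"dy":0.354,"dz":0,"spin":15.4,"grip":0.02},{"dx":-0.1057,"dy":0.354,"dz":0,"spin":15.4,"grip":0.02},{"dx":-0.1057,"dy":0.354,"dz":0,"spin":15.4,"grip":0.02},{"dx":-0.1057,"dy":0.354,"dz":0,"spin":15.4,"grip":0.02},{"dx":-0.1057,"dy":0.354,"dz":0,"spin":15.4,"grip":0.02}]' 80
python3 - <<'E'
from h import *
s=st(); c=grab('wrist'); held(c,s); go(590,31.1,71,85.1)
E
```

```text
time: 21.17
tcp_pos: [589.5, 29.9, 157.4]
ee_rot: [0.044, 0.999, -0.0, -0.001]
wrist_force: [-0.2, -1.0, -1.5]
grip_width: 0.329
grip_force: 82.7
t 21.17 tcp [589.5  29.9 157.4] xaxis [-0.996  0.087  0.002] yaxis [ 0.087  0.996 -0.001] z [-0.002 -0.    -1.   ] F [-0.2 -1.  -1.5] w 0.329 gf 82.7 q [-0.05  0.21  1.4  -0.    1.53 -1.53]
held dot px [316. 330.] world [586.8  29.7 166.4] tool offs [ 2.7 -0.4] ang [np.float64(62.0), np.float64(59.7), np.float64(85.0)]
d [-0.0003  0.0015  0.0868] spin -0.1
```

```bash
python3 -m jog '[{"dx":0.0003,"dy":0.0006,"dz":0.03,"spin":0,"grip":0.02},{"dx":0.0003,"dy":0.0006,"dz":0.05,"spin":0,"grip":0.02},{"dx":0.0003,"dy":0.0006,"dz":0.06,"spin":0,"grip":0.02},{"dx":0.0003,"dy":0.0006,"dz":0.066,"spin":0,"grip":0.02},{"dx":0.0003,"dy":0.0006,"dz":0.07,"spin":0,"grip":0.02},{"dx":0.0003,"dy":0.0006,"dz":0.074,"spin":0,"grip":0.02},{"dx":0.0003,"dy":0.0006,"dz":0.078,"spin":0,"grip":0.02},{"dx":0.0003,"dy":0.0006,"dz":0.082,"spin":0,"grip":0.02},{"dx":0.0003,"dy":0.0006,"dz":0.085,"spin":0,"grip":0.02},{"dx":0.0003,"dy":0.0006,"dz":0.087,"spin":0,"grip":0.02},{"dx":0.0003,"dy":0.0006,"dz":0.087,"spin":0,"grip":0.02},{"dx":0.0003,"dy":0.0006,"dz":0.087,"spin":0,"grip":0.02}]' 80
python3 - <<'E'
from h import *
s=st(); c=grab('wrist'); held(c,s)
E
```

```text
time: 22.22
tcp_pos: [589.6, 31.6, 72.2]
ee_rot: [0.043, 0.999, -0.0, -0.0]
wrist_force: [-3.7, -0.5, 4.4]
grip_width: 0.331
grip_force: 83.2
t 22.22 tcp [589.6  31.6  72.2] xaxis [-0.996  0.086  0.001] yaxis [ 0.086  0.996 -0.   ] z [-0.001 -0.    -1.   ] F [-3.7 -0.5  4.4] w 0.331 gf 83.2 q [-0.04  0.27  1.51 -0.    1.37 -1.53]
held dot px [316. 330.] world [586.9  31.4  81.2] tool offs [ 2.7 -0.4] ang [np.float64(41.6), np.float64(40.1), np.float64(85.1)]
```

```bash
python3 -m jog '[{"dx":0,"dy":0,"dz":0.0035,"spin":0,"grip":0.02},{"dx":0,"dy":0,"dz":0.0035,"spin":0,"grip":0.02},{"dx":0,"dy":0,"dz":0.0035,"spin":0,"grip":0.02}]' 80; python3 -m jog '[{"dx":0,"dy":0,"dz":-0.002,"spin":0,"grip":0.045},{"dx":0,"dy":0,"dz":-0.002,"spin":0,"grip":0.045},{"dx":0,"dy":0,"dz":-0.002,"spin":0,"grip":0.045},{"dx":0,"dy":0,"dz":-0.002,"spin":0,"grip":0.045},{"dx":0,"dy":0,"dz":-0.03,"spin":0,"grip":0.045},{"dx":0,"dy":0,"dz":-0.07,"spin":0,"grip":0.055},{"dx":0.02,"dy":0,"dz":-0.11,"spin":0,"grip":0.055},{"dx":0.02,"dy":0,"dz":-0.14,"spin":0,"grip":0.055},{"dx":0.02,"dy":0,"dz":-0.14,"spin":0,"grip":0.055},{"dx":0.02,"dy":0,"dz":-0.14,"spin":0,"grip":0.055}]'
python3 - <<'E'
from h import *
st(); c=grab('wrist'); cv2.imwrite('pics/w9.png',c['img'])
for o in clean(c): print(o[2], onz(c,[o[2]],80).round(1))
c=grab('top'); h,s,v=hsv(c)
blue=cv2.morphologyEx(((h>100)&(h<125)&(s>100)&(v>60)).astype(np.uint8),cv2.MORPH_CLOSE,np.ones((9,9)))
for r in rects(c,blue,30,60): print('blue',np.round(r[:5],1),r[5].round())
go(643,-315.5,205,96)
E
```

```text
time: 22.52
tcp_pos: [589.6, 31.6, 72.1]
ee_rot: [0.043, 0.999, -0.0, 0.0]
wrist_force: [-10.5, -0.9, 16.9]
grip_width: 0.332
grip_force: 84.8
time: 23.35
tcp_pos: [571.5, 33.5, 211.3]
ee_rot: [0.043, 0.999, 0.0, 0.003]
wrist_force: [-0.9, 0.5, 0.7]
grip_width: 0.645
grip_force: 0.0
t 23.35 tcp [571.5  33.5 211.3] xaxis [-0.996  0.085 -0.007] yaxis [0.085 0.996 0.   ] z [ 0.007 -0.    -1.   ] F [-0.9  0.5  0.7] w 0.645 gf 0.0 q [-0.04  0.14  1.37  0.    1.62 -1.53]
[315. 256.] [[586.2  31.2  80. ]]
[233. 256.] [[580.6 -34.4  80. ]]
blue [577.8 103.   35.8  34.8  85.1] [236. 224.]
blue [586.  -33.2  72.1  36.3  -5.3] [303. 219.]
blue [ 643.3 -311.    56.8   35.7    5.6] [428. 193.]
d [-0.1029 -0.3415  0.0016] spin -10.9
```

```bash
python3 -m jog '[{"dx":-0.103,"dy":-0.3415,"dz":0.01,"spin":-10.6,"grip":0.055},{"dx":-0.103,"dy":-0.3415,"dz":0.01,"spin":-10.6,"grip":0.055},{"dx":-0.103,"dy":-0.3415,"dz":0.01,"spin":-10.6,"grip":0.055},{"dx":-0.103,"dy":-0.3415,"dz":0.01,"spin":-10.6,"grip":0.055},{"dx":-0.103,"dy":-0.3415,"dz":0.01,"spin":-10.6,"grip":0.055},{"dx":-0.103,"dy":-0.3415,"dz":0.01,"spin":-10.6,"grip":0.055},{"dx":-0.103,"dy":-0.3415,"dz":0.01,"spin":-10.6,"grip":0.055},{"dx":-0.103,"dy":-0.3415,"dz":0.01,"spin":-10.6,"grip":0.055},{"dx":-0.103,"dy":-0.3415,"dz":0.01,"spin":-10.6,"grip":0.055},{"dx":-0.103,"dy":-0.3415,"dz":0.01,"spin":-10.6,"grip":0.055},{"dx":-0.103,"dy":-0.3415,"dz":0.01,"spin":-10.6,"grip":0.055},{"dx":-0.103,"dy":-0.3415,"dz":0.01,"spin":-10.6,"grip":0.055},{"dx":-0.103,"dy":-0.3415,"dz":0.01,"spin":-10.6,"grip":0.055}]'
python3 - <<'E'
from h import *
s=st(); c=grab('wrist'); cv2.imwrite('pics/w10.png',c['img'])
for o in clean(c): print(*o)
o=min(clean(c),key=lambda o:np.hypot(*(o[0]-[643,-315]))); go(*o[0],17.5,95.5)
h,sv,v=hsv(c)
for r in rects(c,(h>4)&(h<18)&(sv>100)&(v>40),95,1500): print('amber',np.round(r[:5],1),r[5].round())
E
```

```text
time: 24.53
tcp_pos: [643.3, -314.0, 197.1]
ee_rot: [-0.05, 0.999, 0.001, -0.001]
wrist_force: [-0.2, 0.5, 0.8]
grip_width: 0.642
grip_force: 0.0
t 24.53 tcp [ 643.3 -314.   197.1] xaxis [-0.995 -0.101  0.002] yaxis [-0.101  0.995  0.002] z [-0.002  0.002 -1.   ] F [-0.2  0.5  0.8] w 0.642 gf 0.0 q [-0.53  0.48  0.97  0.    1.69 -2.21]
[ 643.  -315.7] [np.float64(27.5), np.float64(26.5), np.float64(-84.2)] [314. 228.]
d [ 0.0005 -0.002   0.1803] spin 0.3
amber [ 817.  -167.3   90.3   34.5   40.6] [463. 449.]
```

View pics/w10.png

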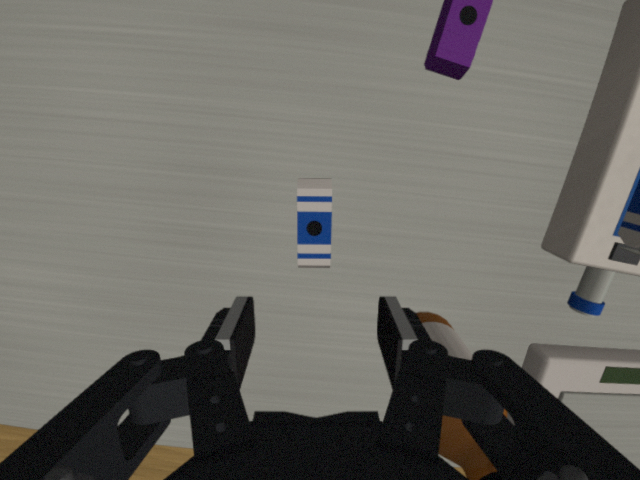

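Clean C is straight below, dot at (314,228). The amber bottle base near (430,330) lies about 100 mm to the side, so it's clear. Grip it.

```bash
python3 -m jog '[{"dx":0,"dy":-0.002,"dz":0.04,"spin":0,"grip":0.055},{"dx":0,"dy":-0.002,"dz":0.08,"spin":0,"grip":0.055},{"dx":0,"dy":-0.002,"dz":0.12,"spin":0,"grip":0.055},{"dx":0,"dy":-0.002,"dz":0.155,"spin":0,"grip":0.055},{"dx":0,"dy":-0.002,"dz":0.172,"spin":0,"grip":0.055},{"dx":0,"dy":-0.002,"dz":0.18,"spin":0,"grip":0.055},{"dx":0,"dy":-0.002,"dz":0.18,"spin":0,"grip":0.055},{"dx":0,"dy":-0.002,"dz":0.18,"spin":0,"grip":0.02},{"dx":0,"dy":-0.002,"dz":0.18,"spin":0,"grip":0.02},{"dx":0,"dy":-0.002,"dz":0.18,"spin":0,"grip":0.02},{"dx":0,"dy":-0.002,"dz":0.18,"spin":0,"grip":0.02},{"dx":0,"dy":-0.002,"dz":0.18,"spin":0,"grip":0.02},{"dx":0,"dy":-0.002,"dz":0.18,"spin":0,"grip":0.02},{"dx":0,"dy":-0.002,"dz":0.18,"spin":0,"grip":0.02}]' 80; python3 -m jog '[{"dx":0,"dy":0,"dz":-0.02,"spin":0,"grip":0.02},{"dx":0,"dy":0,"dz":-0.06,"spin":0,"grip":0.02},{"dx":0,"dy":0,"dz":-0.1,"spin":0,"grip":0.02},{"dx":0,"dy":0,"dz":-0.145,"spin":0,"grip":0.02},{"dx":0,"dy":0,"dz":-0.145,"spin":0,"grip":0.02},{"dx":0,"dy":0,"dz":-0.145,"spin":0,"grip":0.02},{"dx":0,"dy":0,"dz":-0.145,"spin":0,"grip":0.02}]' 80;  python3 -c "
from h import *
s=st(); go(595.5,97,160,85.1); c=grab('wrist'); held(c,s)"
```

```text
time: 25.75
tcp_pos: [645.6, -318.4, 22.2]
ee_rot: [-0.05, 0.999, -0.001, 0.003]
wrist_force: [0.6, 0.4, 6.0]
grip_width: 0.329
grip_force: 83.4
time: 26.33
tcp_pos: [643.7, -317.8, 164.4]
ee_rot: [-0.05, 0.999, -0.001, 0.001]
wrist_force: [-0.6, 0.0, -1.5]
grip_width: 0.331
grip_force: 82.7
t 26.33 tcp [ 643.7 -317.8  164.4] xaxis [-0.995 -0.099 -0.002] yaxis [-0.099  0.995 -0.001] z [ 0.002 -0.001 -1.   ] F [-0.6  0.  -1.5] w 0.331 gf 82.7 q [-0.54  0.49  1.02  0.    1.63 -2.21]
d [0.0069 0.4175 0.0039] spin 10.6
held dot px [316. 330.] world [ 640.9 -318.3  173.4] tool offs [ 2.8 -0.3] ang [np.float64(63.7), np.float64(61.5), np.float64(-84.3)]
```

```bash
python3 -m jog '[{"dx":0.007,"dy":0.4175,"dz":0.003,"spin":10.6,"grip":0.02},{"dx":0.007,"dy":0.4175,"dz":0.003,"spin":10.6,"grip":0.02},{"dx":0.007,"dy":0.4175,"dz":0.003,"spin":10.6,"grip":0.02},{"dx":0.007,"dy":0.4175,"dz":0.003,"spin":10.6,"grip":0.02},{"dx":0.007,"dy":0.4175,"dz":0.003,"spin":10.6,"grip":0.02},{"dx":0.007,"dy":0.4175,"dz":0.003,"spin":10.6,"grip":0.02},{"dx":0.007,"dy":0.4175,"dz":0.003,"spin":10.6,"grip":0.02},{"dx":0.007,"dy":0.4175,"dz":0.003,"spin":10.6,"grip":0.02},{"dx":0.007,"dy":0.4175,"dz":0.003,"spin":10.6,"grip":0.02},{"dx":0.007,"dy":0.4175,"dz":0.003,"spin":10.6,"grip":0.02},{"dx":0.007,"dy":0.4175,"dz":0.003,"spin":10.6,"grip":0.02},{"dx":0.007,"dy":0.4175,"dz":0.003,"spin":10.6,"grip":0.02},{"dx":0.007,"dy":0.4175,"dz":0.003,"spin":10.6,"grip":0.02},{"dx":0.007,"dy":0.4175,"dz":0.003,"spin":10.6,"grip":0.02},{"dx":0.007,"dy":0.4175,"dz":0.003,"spin":10.6,"grip":0.02},{"dx":0.007,"dy":0.4175,"dz":0.003,"spin":10.6,"grip":0.02}]' 80
python3 - <<'E'
from h import *
s=st(); c=grab('wrist'); held(c,s); go(595.5,97,71,85.1)
E
```

```text
time: 27.72
tcp_pos: [595.4, 95.6, 159.9]
ee_rot: [0.044, 0.999, -0.0, -0.0]
wrist_force: [-0.1, 0.2, 0.1]
grip_width: 0.329
grip_force: 82.7
t 27.72 tcp [595.4  95.6 159.9] xaxis [-0.996  0.088  0.001] yaxis [ 0.088  0.996 -0.   ] z [-0.001 -0.    -1.   ] F [-0.1  0.2  0.1] w 0.329 gf 82.7 q [ 0.07  0.23  1.37 -0.    1.54 -1.42]
held dot px [316. 330.] world [592.6  95.4 168.9] tool offs [ 2.7 -0.4] ang [np.float64(62.6), np.float64(60.3), np.float64(85.0)]
d [-0.      0.0012  0.0891] spin -0.1
```

```bash
python3 -m jog '[{"dx":0,"dy":0.0008,"dz":0.03,"spin":0,"grip":0.02},{"dx":0,"dy":0.0008,"dz":0.05,"spin":0,"grip":0.02},{"dx":0,"dy":0.0008,"dz":0.062,"spin":0,"grip":0.02},{"dx":0,"dy":0.0008,"dz":0.068,"spin":0,"grip":0.02},{"dx":0,"dy":0.0008,"dz":0.072,"spin":0,"grip":0.02},{"dx":0,"dy":0.0008,"dz":0.076,"spin":0,"grip":0.02},{"dx":0,"dy":0.0008,"dz":0.08,"spin":0,"grip":0.02},{"dx":0,"dy":0.0008,"dz":0.084,"spin":0,"grip":0.02},{"dx":0,"dy":0.0008,"dz":0.087,"spin":0,"grip":0.02},{"dx":0,"dy":0.0008,"dz":0.089,"spin":0,"grip":0.02},{"dx":0,"dy":0.0008,"dz":0.089,"spin":0,"grip":0.02},{"dx":0,"dy":0.0008,"dz":0.089,"spin":0,"grip":0.02}]' 80
python3 - <<'E'
from h import *
s=st(); c=grab('wrist'); held(c,s)
E
```

```text
time: 28.77
tcp_pos: [595.1, 98.0, 72.2]
ee_rot: [0.043, 0.999, -0.0, -0.0]
wrist_force: [-4.6, -0.4, 4.3]
grip_width: 0.327
grip_force: 83.3
t 28.77 tcp [595.1  98.   72.2] xaxis [-0.996  0.086  0.   ] yaxis [ 0.086  0.996 -0.   ] z [-0. -0. -1.] F [-4.6 -0.4  4.3] w 0.327 gf 83.3 q [ 0.07  0.29  1.47  0.    1.37 -1.42]
held dot px [316. 330.] world [592.3  97.8  81.2] tool offs [ 2.7 -0.4] ang [np.float64(41.6), np.float64(40.1), np.float64(85.1)]
```

```bash
python3 -m jog '[{"dx":0,"dy":0,"dz":0.0035,"spin":0,"grip":0.02},{"dx":0,"dy":0,"dz":0.0035,"spin":0,"grip":0.02},{"dx":0,"dy":0,"dz":0.0035,"spin":0,"grip":0.02}]' 80; python3 -m jog '[{"dx":0,"dy":0,"dz":-0.002,"spin":0,"grip":0.045},{"dx":0,"dy":0,"dz":-0.002,"spin":0,"grip":0.045},{"dx":0,"dy":0,"dz":-0.002,"spin":0,"grip":0.045},{"dx":0,"dy":0,"dz":-0.002,"spin":0,"grip":0.045},{"dx":0,"dy":0,"dz":-0.03,"spin":0,"grip":0.045},{"dx":0,"dy":0,"dz":-0.07,"spin":0,"grip":0.045},{"dx":0.02,"dy":-0.02,"dz":-0.11,"spin":0,"grip":0.045},{"dx":0.06,"dy":-0.04,"dz":-0.12,"spin":0,"grip":0.045},{"dx":0.1,"dy":-0.056,"dz":-0.12,"spin":0,"grip":0.045},{"dx":0.118,"dy":-0.056,"dz":-0.12,"spin":0,"grip":0.045},{"dx":0.118,"dy":-0.056,"dz":-0.12,"spin":0,"grip":0.045},{"dx":0.118,"dy":-0.056,"dz":-0.12,"spin":0,"grip":0.045}]'
python3 - <<'E'
from h import *
st(); c=grab('wrist'); cv2.imwrite('pics/w11.png',c['img']); h,s,v=hsv(c)
for r in rects(c,(h>20)&(h<35)&(s>120)&(v>60),73,500): print('yel',np.round(r[:5],1),r[5].round())
c=grab('top'); cv2.imwrite('pics/top4.png',c['img'])
E
```

```text
time: 29.07
tcp_pos: [595.0, 98.0, 72.1]
ee_rot: [0.043, 0.999, -0.0, 0.0]
wrist_force: [-11.2, -0.9, 18.2]
grip_width: 0.332
grip_force: 84.9
time: 30.07
tcp_pos: [472.0, 52.1, 187.6]
ee_rot: [0.043, 0.999, 0.0, 0.0]
wrist_force: [0.4, 1.0, -0.3]
grip_width: 0.526
grip_force: 0.0
t 30.07 tcp [472.   52.1 187.6] xaxis [-0.996  0.086 -0.001] yaxis [0.086 0.996 0.   ] z [ 0.001  0.    -1.   ] F [ 0.4  1.  -0.3] w 0.526 gf 0.0 q [-0.01 -0.06  1.63  0.    1.57 -1.49]
yel [469.9  16.4  63.9  45.1  -5. ] [268. 244.]
```

View pics/w11.png

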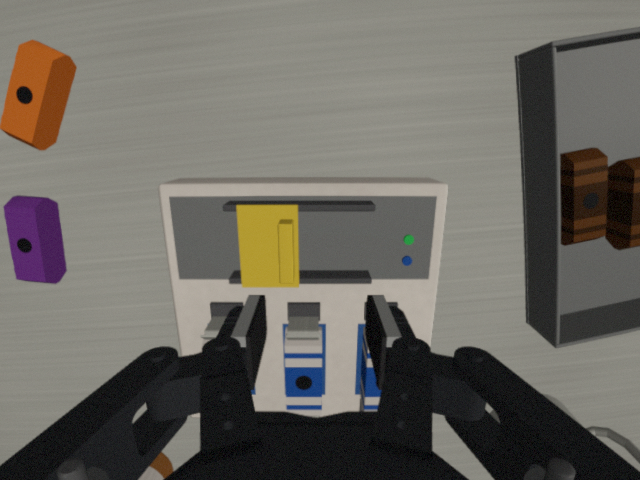

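The cassettes are out of the way. The tab rib's top face is around (287,251), and the plate is centred at (268,244). I pinch the rib.

```bash
python3 -c "
from h import *
c=grab('wrist'); print(onz(c,[[287,251]],89).round(1)); go(471.3,30.3,90,85.1)
h,s,v=hsv(c)
"
```

```text
[[471.  32.  89.]]
d [ 0.0006 -0.0222  0.0975] spin 0.0
```

```bash
python3 -m jog '[{"dx":0,"dy":-0.0215,"dz":0.02,"spin":0,"grip":0.03},{"dx":0,"dy":-0.0215,"dz":0.05,"spin":0,"grip":0.03},{"dx":0,"dy":-0.0215,"dz":0.08,"spin":0,"grip":0.03},{"dx":0,"dy":-0.0215,"dz":0.0965,"spin":0,"grip":0.03},{"dx":0,"dy":-0.0215,"dz":0.0965,"spin":0,"grip":0.03},{"dx":0,"dy":-0.0215,"dz":0.0965,"spin":0,"grip":0},{"dx":0,"dy":-0.0215,"dz":0.0965,"spin":0,"grip":0},{"dx":0,"dy":-0.0215,"dz":0.0965,"spin":0,"grip":0},{"dx":0,"dy":-0.0215,"dz":0.0965,"spin":0,"grip":0},{"dx":0,"dy":-0.0215,"dz":0.0965,"spin":0,"grip":0},{"dx":0,"dy":-0.0215,"dz":0.0965,"spin":0,"grip":0},{"dx":0,"dy":-0.0215,"dz":0.0965,"spin":0,"grip":0}]' 25
```

```text
time: 31.22
tcp_pos: [472.3, 30.9, 92.2]
ee_rot: [0.043, 0.999, 0.0, 0.002]
wrist_force: [5.0, 0.7, -4.0]
grip_width: 0.103
grip_force: 28.8
```

```bash
python3 -m jog '[{"dx":0,"dy":0.015,"dz":0,"spin":0,"grip":0},{"dx":0,"dy":0.03,"dz":0,"spin":0,"grip":0},{"dx":0,"dy":0.042,"dz":0,"spin":0,"grip":0},{"dx":0,"dy":0.047,"dz":0,"spin":0,"grip":0},{"dx":0,"dy":0.047,"dz":0,"spin":0,"grip":0},{"dx":0,"dy":0.047,"dz":0,"spin":0,"grip":0}]' 25; python3 -m jog '[{"dx":0,"dy":0,"dz":0,"spin":0,"grip":0.03},{"dx":0,"dy":0,"dz":0,"spin":0,"grip":0.03},{"dx":0,"dy":0,"dz":0,"spin":0,"grip":0.03},{"dx":0,"dy":0,"dz":-0.03,"spin":0,"grip":0.03},{"dx":0,"dy":0,"dz":-0.07,"spin":0,"grip":0.01},{"dx":0,"dy":-0.035,"dz":-0.09,"spin":0,"grip":0},{"dx":0,"dy":-0.062,"dz":-0.09,"spin":0,"grip":0},{"dx":0,"dy":-0.062,"dz":-0.09,"spin":0,"grip":0},{"dx":0,"dy":-0.062,"dz":-0.09,"spin":0,"grip":0},{"dx":0,"dy":-0.062,"dz":-0.09,"spin":0,"grip":0}]'
python3 - <<'E'
from h import *
st(); c=grab('wrist'); cv2.imwrite('pics/w12.png',c['img']); h,s,v=hsv(c)
for r in rects(c,(h>20)&(h<35)&(s>120)&(v>60),73,500): print('yel',np.round(r[:5],1),r[5].round())
for r in rects(c,(h>40)&(h<85)&(s>80)&(v>40),68,150): print('green',np.round(r[:5],1),r[5].round())
E
```

```text
time: 31.72
tcp_pos: [476.1, 75.6, 92.2]
ee_rot: [0.043, 0.999, -0.003, 0.001]
wrist_force: [4.2, -5.0, -2.4]
grip_width: 0.103
grip_force: 28.9
time: 32.55
tcp_pos: [469.3, 16.4, 180.9]
ee_rot: [0.043, 0.999, 0.001, -0.001]
wrist_force: [0.5, 0.8, 0.0]
grip_width: 0.001
grip_force: 0.0
t 32.55 tcp [469.3  16.4 180.9] xaxis [-0.996  0.086  0.001] yaxis [0.086 0.996 0.001] z [-0.001  0.001 -1.   ] F [0.5 0.8 0. ] w 0.001 gf 0.0 q [-0.09 -0.07  1.65  0.    1.56 -1.57]
yel [473.4  61.7  63.9  46.   -4.8] [378. 246.]
green [469.6  16.5  27.   25.9  -4.9] [316. 247.]
```

View pics/w12.png

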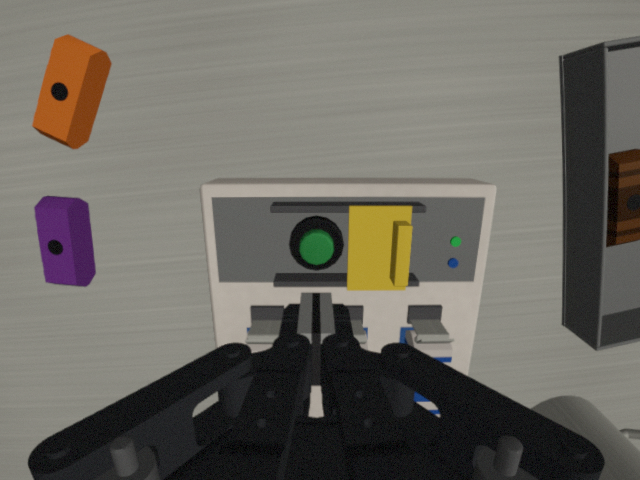

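The tab moved 45.4 mm and is fully aside. The green button is at (316,247), which maps to (469.6, 16.5) and is uncovered. Before pressing it I check all three bays.

Run:
```python
from h import *
c=grab('scene'); cv2.imwrite('pics/s5.png',cv2.resize(c['img'][180:320,280:440],(800,600),interpolation=cv2.INTER_CUBIC) if 0 else cv2.resize(c['img'][190:310,290:430],(700,600),interpolation=cv2.INTER_CUBIC))
h,s,v=hsv(c); m=np.zeros(h.shape,bool); m[190:310,290:430]=1
for t in((581.1,-34.7,80),(587.1,31.2,80),(593,97.2,80)): print(t,proj(c,t).round(1))
for k in blobs(m&(v<55),6,60): print(k.mean(0), onz(c,k,80).mean(0).round(1))
go(469.6,16.5,60,85.1)
```

```text
(581.1, -34.7, 80) [[338.7 251.1]]
(587.1, 31.2, 80) [[363.3 243.8]]
(593, 97.2, 80) [[387.4 236.7]]
[312.26086 307.9565 ] [ 700.2 -159.9   80. ]
[339.5 251.5] [583.1 -33.4  80. ]
[364.   244.25] [589.   32.3  80. ]
[388.27274 236.90909] [594.6  98.8  80. ]
[420.7213  211.45901] [557.2 216.6  80. ]
[425.3125 190.5625] [499.5 265.5  80. ]
[406.65216 195.86957] [494.6 210.   80. ]
d [-0.0006 -0.0004  0.1205] spin 0.1
```

View pics/s5.png

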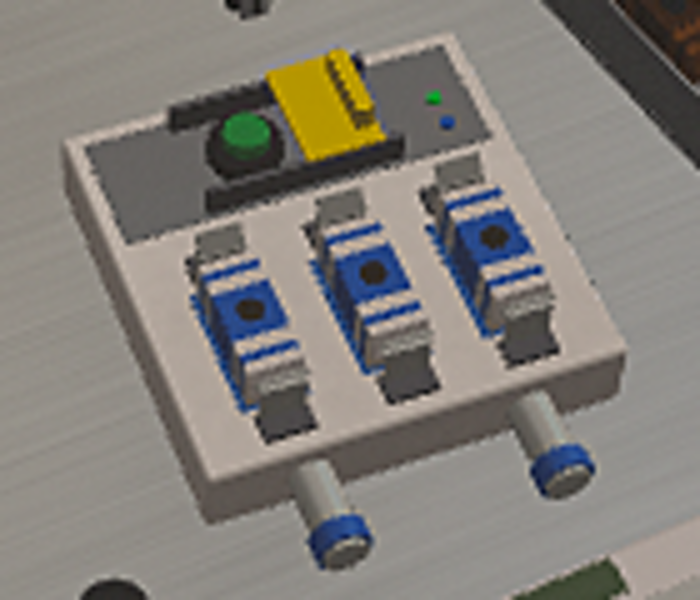

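All three cassettes are seated alike, with dots up at (250,308), (372,272) and (494,236) in the crop. The button is free. I press it.

```bash
python3 -m jog '[{"dx":-0.0005,"dy":0,"dz":0.04,"spin":0,"grip":0},{"dx":-0.0005,"dy":0,"dz":0.08,"spin":0,"grip":0},{"dx":-0.0005,"dy":0,"dz":0.095,"spin":0,"grip":0},{"dx":-0.0005,"dy":0,"dz":0.1,"spin":0,"grip":0},{"dx":-0.0005,"dy":0,"dz":0.104,"spin":0,"grip":0},{"dx":-0.0005,"dy":0,"dz":0.107,"spin":0,"grip":0},{"dx":-0.0005,"dy":0,"dz":0.11,"spin":0,"grip":0},{"dx":-0.0005,"dy":0,"dz":0.11,"spin":0,"grip":0},{"dx":-0.0005,"dy":0,"dz":0.11,"spin":0,"grip":0}]'
```

```text
time: 33.4
tcp_pos: [467.6, 17.1, 76.6]
ee_rot: [0.042, 0.999, 0.0, -0.003]
wrist_force: [-20.6, 2.0, 27.9]
grip_width: -0.001
grip_force: 14.2
```

```bash
python3 -m jog '[{"dx":0,"dy":0,"dz":0.002,"spin":0,"grip":0},{"dx":0,"dy":0,"dz":0.003,"spin":0,"grip":0},{"dx":0,"dy":0,"dz":0.003,"spin":0,"grip":0},{"dx":0,"dy":0,"dz":0.003,"spin":0,"grip":0}]'
```

```text
time: 33.73
tcp_pos: [467.7, 17.1, 76.4]
ee_rot: [0.042, 0.999, 0.0, -0.003]
wrist_force: [-26.1, 2.6, 41.7]
grip_width: -0.003
grip_force: 20.8
```

```bash
python3 -m jog '[{"dx":0,"dy":0,"dz":-0.006,"spin":0,"grip":0},{"dx":0,"dy":0,"dz":-0.006,"spin":0,"grip":0},{"dx":0,"dy":0,"dz":-0.006,"spin":0,"grip":0}]';python3 -m jog '[{"dx":0,"dy":0,"dz":-0.003,"spin":0,"grip":0},{"dx":0,"dy":0,"dz":-0.003,"spin":0,"grip":0},{"dx":0,"dy":0,"dz":-0.003,"spin":0,"grip":0}]';python3 -m jog '[{"dx":0,"dy":0,"dz":-0.002,"spin":0,"grip":0},{"dx":0,"dy":0,"dz":-0.002,"spin":0,"grip":0},{"dx":0,"dy":0,"dz":-0.002,"spin":0,"grip":0}]';python3 -m jog '[{"dx":0,"dy":0,"dz":-0.002,"spin":0,"grip":0},{"dx":0,"dy":0,"dz":-0.002,"spin":0,"grip":0},{"dx":0,"dy":0,"dz":-0.002,"spin":0,"grip":0}]';python3 -m jog '[{"dx":0,"dy":0,"dz":-0.002,"spin":0,"grip":0},{"dx":0,"dy":0,"dz":-0.002,"spin":0,"grip":0},{"dx":0,"dy":0,"dz":-0.002,"spin":0,"grip":0}]'
```

```text
time: 33.98
tcp_pos: [471.9, 16.5, 77.3]
ee_rot: [0.042, 0.999, 0.0, 0.002]
wrist_force: [-0.9, 0.9, 4.9]
grip_width: 0.002
grip_force: 2.3
time: 34.23
tcp_pos: [471.8, 16.4, 78.3]
ee_rot: [0.043, 0.999, 0.0, 0.002]
wrist_force: [2.0, 1.7, 4.2]
grip_width: -0.004
grip_force: 2.0
time: 34.48
tcp_pos: [470.8, 15.8, 79.5]
ee_rot: [0.043, 0.999, 0.0, 0.001]
wrist_force: [1.8, 0.8, 3.6]
grip_width: 0.001
grip_force: 1.7
time: 34.73
tcp_pos: [470.2, 15.7, 81.1]
ee_rot: [0.043, 0.999, -0.0, -0.0]
wrist_force: [1.5, 0.7, 2.1]
grip_width: 0.004
grip_force: 1.2
time: 34.98
tcp_pos: [469.6, 15.6, 82.9]
ee_rot: [0.043, 0.999, -0.0, -0.001]
wrist_force: [1.1, -0.6, 1.8]
grip_width: -0.003
grip_force: 0.7
```

The force falls off over 6 mm of travel (76.4 to about 82.5), so the button was fully down. Now I slide the tab back.

```bash
python3 -m jog '[{"dx":0,"dy":0,"dz":-0.04,"spin":0,"grip":0},{"dx":0,"dy":0.03,"dz":-0.06,"spin":0,"grip":0.03},{"dx":0,"dy":0.06,"dz":-0.06,"spin":0,"grip":0.03},{"dx":0,"dy":0.06,"dz":-0.06,"spin":0,"grip":0.03},{"dx":0,"dy":0.06,"dz":-0.06,"spin":0,"grip":0.03},{"dx":0,"dy":0.06,"dz":-0.06,"spin":0,"grip":0.03}]'; python3 -c "
from h import *
st(); go(475.1,75.4,91.5,85.1)"
```

```text
time: 35.48
tcp_pos: [474.3, 75.3, 142.0]
ee_rot: [0.043, 0.999, -0.001, -0.002]
wrist_force: [-0.0, 0.7, -0.2]
grip_width: 0.353
grip_force: 0.0
t 35.48 tcp [474.3  75.3 142. ] xaxis [-0.996  0.085  0.003] yaxis [ 0.085  0.996 -0.001] z [-0.003 -0.001 -1.   ] F [-0.   0.7 -0.2] w 0.353 gf 0.0 q [ 0.04 -0.02  1.69 -0.    1.48 -1.45]
d [-0.001   0.0002  0.0505] spin 0.0
```

```bash
python3 -m jog '[{"dx":0,"dy":0,"dz":0.025,"spin":0,"grip":0.03},{"dx":0,"dy":0,"dz":0.05,"spin":0,"grip":0.03},{"dx":0,"dy":0,"dz":0.05,"spin":0,"grip":0.03},{"dx":0,"dy":0,"dz":0.05,"spin":0,"grip":0},{"dx":0,"dy":0,"dz":0.05,"spin":0,"grip":0},{"dx":0,"dy":0,"dz":0.05,"spin":0,"grip":0},{"dx":0,"dy":0,"dz":0.05,"spin":0,"grip":0},{"dx":0,"dy":0,"dz":0.05,"spin":0,"grip":0},{"dx":0,"dy":-0.015,"dz":0.05,"spin":0,"grip":0},{"dx":0,"dy":-0.03,"dz":0.05,"spin":0,"grip":0},{"dx":0,"dy":-0.042,"dz":0.05,"spin":0,"grip":0},{"dx":0,"dy":-0.0475,"dz":0.05,"spin":0,"grip":0},{"dx":0,"dy":-0.0475,"dz":0.05,"spin":0,"grip":0},{"dx":0,"dy":-0.0475,"dz":0.05,"spin":0,"grip":0}]' 25; python3 -m jog '[{"dx":0,"dy":0,"dz":0,"spin":0,"grip":0.03},{"dx":0,"dy":0,"dz":0,"spin":0,"grip":0.03},{"dx":0,"dy":0,"dz":0,"spin":0,"grip":0.03},{"dx":0,"dy":0,"dz":-0.04,"spin":0,"grip":0.03},{"dx":0,"dy":0,"dz":-0.08,"spin":0,"grip":0.03},{"dx":0,"dy":0,"dz":-0.11,"spin":0,"grip":0.03},{"dx":0,"dy":0,"dz":-0.11,"spin":0,"grip":0.03},{"dx":0,"dy":0,"dz":-0.11,"spin":0,"grip":0.03},{"dx":0,"dy":0,"dz":-0.11,"spin":0,"grip":0.03}]'
python3 - <<'E'
from h import *
st(); c=grab('wrist'); cv2.imwrite('pics/w13.png',c['img']); h,s,v=hsv(c)
for r in rects(c,(h>20)&(h<35)&(s>120)&(v>60),73,500): print('yel',np.round(r[:5],1),r[5].round())
for r in rects(c,(h>40)&(h<85)&(s>80)&(v>40),68,20): print('green',np.round(r[:5],1),r[5].round())
E
```

```text
time: 36.65
tcp_pos: [471.3, 30.3, 93.4]
ee_rot: [0.043, 0.999, 0.003, 0.0]
wrist_force: [-0.4, 4.6, -5.2]
grip_width: 0.105
grip_force: 29.2
time: 37.4
tcp_pos: [471.5, 28.2, 203.6]
ee_rot: [0.043, 0.999, -0.0, 0.001]
wrist_force: [-0.2, -0.3, -0.3]
grip_width: 0.353
grip_force: 0.0
t 37.4 tcp [471.5  28.2 203.6] xaxis [-0.996  0.086 -0.001] yaxis [ 0.086  0.996 -0.   ] z [ 0.001 -0.    -1.   ] F [-0.2 -0.3 -0.3] w 0.353 gf 0.0 q [-0.06 -0.08  1.61 -0.    1.61 -1.55]
yel [469.3  16.1  64.5  44.5  -4.7] [301. 236.]
green [4.744e+02 1.203e+02 7.800e+00 7.300e+00 4.000e-01] [432. 232.]
```

View pics/w13.png

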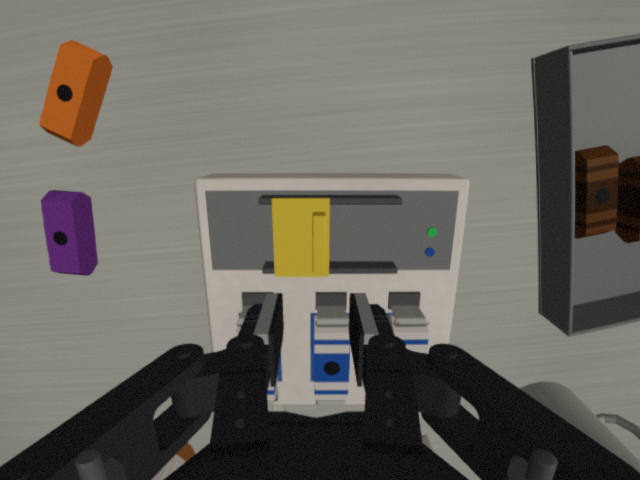

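The tab covers the button again: its plate at (301,236) maps to (469.3, 16.1), the same as at the start. It pressed against its end stop at 4.6 N, the cassettes are in place and the gripper is clear. I hand in.

```bash
python3 -c "
from rig import ctrl
print(ctrl.hand_in())"
```

```text
the job is handed in; nothing more can be done
None
```

The job is done and handed in: both spent cassettes are in the bin, all three clean ones are clipped in their bays, the flush button was pressed fully down, and the lock tab is back over it; the hand-in returned no verdict.

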